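# Open the latched propagator and lay its bed tiles

### The job

Take the release rod and push one end through the narrow slot of the lock box to press the hidden latch tab, so that the propagator's clear cover springs fully open, and leave it open. Then press the rod down past the sprung jaw until it sits home in both forks of its clip, and lay every black tile that is on the bench in the bed recess of its own shape, turned so that it drops in flush. Leave the potted seedlings and the bottle standing where they are.

Things in the scene. Friction and masses are not known exactly. Their poses are not given: they have to be found in the camera images.
- tee_grip (a point): Loose black T tile of 4 cells: bar x -22..4, y -49..49 with stem x -22..40, y -13..13 (mm from the point, tile axes), 12 thick, 90 g. Grip rib on top: 14 thick (tile x), 24 long (tile y), 30 high. The point is the rib's centre, 27 above the tile's underside, 15 below the rib's top; z up. Home, its axes match the recess's. May be absent.
- bed_tee (a point): Where the rib centre of the tee tile lies when home in its recess: 27 mm above the recess floor, which is 40 mm above the bench. Propagator axes: y from lock box to cover hinge, z up; it lies -45, 0 mm (x, y) from the propagator's middle. Recess: the tile's outline plus 3.5 mm all round, 12 deep; ridges 3 wide between recesses and the rim are level with the tile's top.
- zig_grip (a point): Loose black Z tile of 4 cells: x -49..13 at y 5..31 and x -13..49 at y -31..-5, joined over x -13..13 (same after a half turn) (mm from the point, tile axes), 12 thick, 90 g. Grip rib on top: 14 thick (tile x), 24 long (tile y), 30 high. The point is the rib's centre, 27 above the tile's underside, 15 below the rib's top; z up. Home, its axes match the recess's. May be absent.
- bed_zig (a point): Where the rib centre of the zig tile lies when home in its recess: 27 mm above the recess floor, which is 40 mm above the bench. Propagator axes: y from lock box to cover hinge, z up; it lies -18, 54 mm (x, y) from the propagator's middle. Recess: the tile's outline plus 3.5 mm all round, 12 deep; ridges 3 wide between recesses and the rim are level with the tile's top.
- corner_grip (a point): Loose black L tile of 3 cells: arm x -31..31, y -13..13 and arm x 5..31, y -13..49 (mm from the point, tile axes), 12 thick, 90 g. Grip rib on top: 14 thick (tile x), 24 long (tile y), 30 high. The point is the rib's centre, 27 above the tile's underside, 15 below the rib's top; z up. Home, its axes match the recess's. May be absent.
- bed_corner (a point): Where the rib centre of the corner tile lies when home in its recess: 27 mm above the recess floor, which is 40 mm above the bench. Propagator axes: y from lock box to cover hinge, z up; it lies -36, -72 mm (x, y) from the propagator's middle. Recess: the tile's outline plus 3.5 mm all round, 12 deep; ridges 3 wide between recesses and the rim are level with the tile's top.
- bar_grip (a point): Loose black straight tile of 3 cells: x -13..13, y -49..49 (same after a half turn) (mm from the point, tile axes), 12 thick, 90 g. Grip rib on top: 14 thick (tile x), 24 long (tile y), 30 high. The point is the rib's centre, 27 above the tile's underside, 15 below the rib's top; z up. Home, its axes match the recess's. May be absent.
- bed_bar (a point): Where the rib centre of the bar tile lies when home in its recess: 27 mm above the recess floor, which is 40 mm above the bench. Propagator axes: y from lock box to cover hinge, z up; it lies 18, -36 mm (x, y) from the propagator's middle. Recess: the tile's outline plus 3.5 mm all round, 12 deep; ridges 3 wide between recesses and the rim are level with the tile's top.
- hook_grip (a point): Loose black J tile of 4 cells: bar x -13..13, y -49..49 and short arm x -49..13, y 23..49 (mm from the point, tile axes), 12 thick, 90 g. Grip rib on top: 14 thick (tile x), 24 long (tile y), 30 high. The point is the rib's centre, 27 above the tile's underside, 15 below the rib's top; z up. Home, its axes match the recess's. May be absent.
- bed_hook (a point): Where the rib centre of the hook tile lies when home in its recess: 27 mm above the recess floor, which is 40 mm above the bench. Propagator axes: y from lock box to cover hinge, z up; it lies 54, 36 mm (x, y) from the propagator's middle. Recess: the tile's outline plus 3.5 mm all round, 12 deep; ridges 3 wide between recesses and the rim are level with the tile's top.
- rod_mid (a point): Release rod: steel, 10 mm thick, 200 long (along x, both ends alike), 130 g, with a rubber grip block round its middle, 50 long, 18 wide, 28 high. The point is the middle of the rod's axis, 10 above the block's underside, 18 below its top. It lies on the block on the bench, z up.
- slot (a point): Centre of the mouth of the narrow slot, 18 mm wide and 24 high, 45 above the bench, in the grey lock box (70 wide, 50 deep, 75 high) on the -y side of the white propagator (160 in x, 196 in y). Site y points straight into the slot, z up. The mouth is 148 mm from the propagator's middle, at x = 0, y = -148 on its axes.
- tab (a joint): Hidden latch tab in the lock box, seen only through the slot: a steel plate 34 mm square across the way, 30 mm behind the slot's mouth. Value: m pressed in along the slot's y, 0 to 0.012; 3 N to start, 7 N at the stop. The cover is let go at about 0.006.
- cover (a joint): Clear cover over the bed, top 104 mm above the bench, hinged along the propagator's +y edge (line along x, 56 mm up). 0 = shut and latched, 2.9 rad = fully open. Unlatched, its spring swings it open in about 2 s and holds it there, laid back on its top beside the +y edge, reaching 0.2 m beyond it, at most 0.11 m high.
- seat (a point): Where rod_mid lies when the rod is home in its clip, a fixed aluminium stand (base 150 x 60 x 10 mm): 45 above the bench. x along the clipped rod (either way round), z up. Forks 12 thick, 60 either side along x, open at the top, slots 14 to 17 wide, tips 77 high. Press the rod straight down, level, its grip block between the forks and upright.
- jaw (a joint): Sprung jaw, a 15 mm blade across the mouth of the clip's +x fork, 68 mm above the bench. 0 = shut. A rod pushed down turns it, up to 1.45 rad, with 1 to 5 N; it springs shut over the rod once that is home.
- pot_a: small seedling pot standing beyond the lock box, right of the middle; a bystander. Origin under its middle.
- pot_b: small seedling pot standing on the left of the bench; a bystander. Origin under its middle.
- feed: white bottle, 60 in diameter, 130 tall, standing at the far side of the bench; a bystander. Origin under its middle.
There are look-alikes about, which are no part of the job. Leave any purple look-alike of the part that bears bar_grip alone. What is shaped like the part that bears hook_grip but pink is not meant.

How it is judged (in metres and radians):
On the way, in this order (a step that is already met when the one before it is completed fails the run):
1. the tab is pressed home by the rod, through the slot (value of joint tab above 0.006 m and y of rod_mid in the frame of slot above -0.085 m and x of rod_mid in the frame of slot between -0.02 and 0.02 m and angle between the x axis of rod_mid and the y axis of slot, either way round below 0.25 rad), for 0.05 s.
2. the cover has swung open (value of joint cover above 2.6 rad), for 0.2 s.
At the end, for the whole second after the job is handed in: Cover over 2.6 rad. Rod in both forks: rod_mid within 5 mm of seat in height, 6 mm sideways, 28 mm lengthways, 0.08 rad; jaw under 0.25 rad. Every tile present in its own recess: rib centre within 6 mm in plan, 3 mm in height, 0.14 rad in turn, 0.06 rad level (value of joint cover above 2.6 rad and z of rod_mid in the frame of seat between -0.005 and 0.005 m and y of rod_mid in the frame of seat between -0.006 and 0.006 m and x of rod_mid in the frame of seat between -0.028 and 0.028 m and angle between the x axis of rod_mid and the x axis of seat, either way round below 0.08 rad and value of joint jaw below 0.25 rad and horizontal distance between tee_grip and bed_tee below 0.006 m and z of tee_grip in the frame of bed_tee between -0.003 and 0.003 m and angle between the x axis of tee_grip and the x axis of bed_tee, either way round below 0.14 rad and angle between each of tee_grip, zig_grip, corner_grip, bar_grip, hook_grip's own z axis and vertical below 0.06 rad and horizontal distance between zig_grip and bed_zig below 0.006 m and z of zig_grip in the frame of bed_zig between -0.003 and 0.003 m and angle between the x axis of zig_grip and the x axis of bed_zig, either way round below 0.14 rad and horizontal distance between corner_grip and bed_corner below 0.006 m and z of corner_grip in the frame of bed_corner between -0.003 and 0.003 m and angle between the x axis of corner_grip and the x axis of bed_corner, either way round below 0.14 rad and horizontal distance between bar_grip and bed_bar below 0.006 m and z of bar_grip in the frame of bed_bar between -0.003 and 0.003 m and angle between the x axis of bar_grip and the x axis of bed_bar, either way round below 0.14 rad and horizontal distance between hook_grip and bed_hook below 0.006 m and z of hook_grip in the frame of bed_hook between -0.003 and 0.003 m and angle between the x axis of hook_grip and the x axis of bed_hook, either way round below 0.14 rad); the robot touches nothing.
It fails at once if the right-hand pot is knocked away (more than 4 cm) or over (distance of pot_a from where it was at the start of the episode above 0.04 m or angle between pot_a's own z axis and vertical above 0.4 rad).
It fails at once if the left-hand pot is knocked away (more than 4 cm) or over (distance of pot_b from where it was at the start of the episode above 0.04 m or angle between pot_b's own z axis and vertical above 0.4 rad).
It fails at once if the bottle is knocked away (more than 4 cm) or over (distance of feed from where it was at the start of the episode above 0.04 m or angle between feed's own z axis and vertical above 0.4 rad).
Of tee, zig, corner, bar, hook only 3 to 5 are there at a start; the rules pass over those that are not, and their reading is None.
At some moment in a run one of tee, zig, corner, bar, hook may be knocked a few centimetres aside while the robot is not near it.
It also fails if it takes over 210 s, if anything falls off the work surface, if the arm or the gripper's body presses on something with over 40 N, if the wrist force passes 120 N, or if a joint passes its speed limit or range.

### The arm

A 6-joint arm with a two-finger parallel gripper is mounted at the origin on the work surface. World frame = base frame: x ahead of the robot, y to its left, z up, the work surface at z = 0. Lengths are in mm, angles in rad, forces in N, time in s.
With the tool pointing down it reaches from about 350 to 775 mm from the base axis. Payload 7.3 kg.
Tool frame: the origin (TCP) lies at the very end of the fingers, on their centre line; the grasp point (between the pads) lies 19 mm behind it; z points along the fingers, x is the direction in which the jaws open and shut, and the axes are right-handed (so a half turn about z gives the same grasp; the last joint's range is limited). The gripper opens to 92 mm and grips with 3 to 60 N. Pads are 19 mm wide; open, the fingers measure 130 mm over their backs; the gripper's body (75 mm by 190 mm) begins 47 mm behind the grasp point.
Start: joints at [1.025, 0.342, 1.524, -0, 1.275, -0.146], TCP at [204.336, 483.624, 226.741] pointing down, gripper open.
Joint ranges: [-2.53, 2.53], [-0.77, 2.02], [0.04, 2.7], [-1, 4.14], [0.28, 2.66], [-3.11, 3.11]. Speed limits (rad/s): [2.57, 2.57, 3.14, 3.14, 3.14, 3.14].

### API

Orientations are given as [roll, pitch, yaw] about the fixed x, y, z axes, in that order (R = Rz(yaw) Ry(pitch) Rx(roll)).
In Python, from plant import bot, capture, camera_params gives the robot as it stands.
- The arm moves only by the shell command python3 -m jog 'ROWS' [OPENING]. ROWS is a JSON object of lists of equal length, an entry for each row: "xyz": the shift along the world's x, y, z as a fraction of full scale, a list of three; "angular": the turn, a rotation vector about the world's x, y, z as a fraction of full scale, a list of three. In form: {"xyz": [[x, y, z], ...], "angular": [[wx, wy, wz], ...]}. A call has 1 to 10 rows; each row shifts and turns the pose as measured when the row begins; what a row does not reach is not made up. Full scale, the value 1, is 2 cm for a shift and 6 degrees for a turn. A row lasts 1/10 s, in which the tool goes at most 50 mm and 8.59 degrees, less where a joint would pass 70% of its speed; a pose out of reach is approached as far as the arm can. A call with a number of a shift or a turn outside -1 to 1 is refused whole. A call with a gripper value outside its range is refused whole. OPENING is the closure, from -1 (fully open) to 1 (shut), set as the call begins (- or left out, the last holds). The fingers move at their own pace and stop on an object; the grip force is fixed at half the most. Time passes only in rows, so rows that do not move let the fingers close. It gives the time, the measured TCP pose, the force and the opening at its end, in the units of the state.
- bot.get_obs(): the state, without advancing time (a new reading comes with each control period).
- capture(name): name is "scene" or "side" or "wrist"; returns the picture (384x512x3 uint8, red, green, blue); there is no depth.
- camera_params(name): a dict with "fx", "fy", "cx", "cy" (pixels), "rvec" (rotation vector, rad) and "tvec" (3), from world to camera coordinates, as OpenCV has them. Camera axes: x right, y down, z forward; pixel columns grow to the right and rows downward; lengths in mm; the calibration is good to about 2 mm. A picture is of the moment at which its call begins: read the wrist's pose just before it. camera_params takes no time and is no camera call; for the wrist camera it gives the pose at the moment of the call.
- bot.close_job(): hands the job in, once; it reports no verdict.
The state is a dict: "time": time; "joint_positions": joint angles; "dq": joint speeds; "tau": joint torques, N m; "tool_pos": TCP position; "tcp_rot": TCP orientation; "contact_force": force on the tool from outside, world axes, zero at the start; "moment": the same for the moment, N m; "grip_width": finger opening in mm.
Only numpy, scipy, OpenCV 4.12 (cv2) and the standard library are available. Lean on these libraries where they do the work, as an engineer would, in place of code of your own. Each camera call takes 0.05 s, during which the arm holds its last target.

## Working session

There is one attempt and no reset: what is moved stays moved. The work goes in short steps, Python scripts to look and compute and a shell command to move; the robot and the scene stay as the last step left them, time stands still between calls to the robot, and variables do not carry over. Pictures are saved under pics/ and viewed, and the job is handed in when it is done.

```bash
ls -la; mkdir -p pics
cat > h.py <<'E'
import numpy as np, cv2
from plant import bot, capture, camera_params
def cam(name):
    p=camera_params(name); K=np.array([[p['fx'],0,p['cx']],[0,p['fy'],p['cy']],[0,0,1]],float)
    R,_=cv2.Rodrigues(np.array(p['rvec'],float)); t=np.array(p['tvec'],float).ravel()
    return K,R,t
def ray(c,uv,z):
    K,R,t=c
    o=-R.T@t
    uv=np.atleast_2d(np.array(uv,float))
    d=(R.T@np.linalg.inv(K)@np.c_[uv,np.ones(len(uv))].T).T
    s=(z-o[2])/d[:,2]
    return o+d*s[:,None]
def proj(c,P):
    K,R,t=c
    P=np.atleast_2d(np.array(P,float)); q=(K@(R@P.T+t[:,None])).T
    return q[:,:2]/q[:,2:]
def save(img,n,s=1.5):
    cv2.imwrite('pics/'+n,cv2.resize(img[:,:,::-1],None,fx=s,fy=s,interpolation=cv2.INTER_CUBIC))
E
python3 - <<'E'
from h import *
o=bot.get_obs();print({k:np.round(v,3).tolist() for k,v in o.items()})
for n in ['scene','side','wrist']:
    c=cam(n);print(n,c[0][0,0],c[0][:2,2],(-c[1].T@c[2]).round(0),c[1][2].round(2))
    im=capture(n);np.save(f'pics/{n}0.npy',im);save(im,n+'0.png')
E
```

```text
total 12
drwxr-xr-x  3 agent agent 4096 Dec  7 06:16 .
drwxr-xr-x 23 root  root  4096 Dec  7 06:16 ..
drwxr-xr-x  2 agent agent 4096 Dec  7 06:16 pics
{'time': 0.0, 'joint_positions': [1.025, 0.343, 1.525, -0.0, 1.275, -0.146], 'dq': [-0.002, 0.001, -0.001, -0.0, -0.001, -0.002], 'tau': [0.001, -43.124, -24.423, 0.072, 0.056, -0.0], 'tool_pos': [204.114, 483.246, 226.041], 'tcp_rot': [-3.141, 0.002, 1.171], 'contact_force': [0.503, 0.378, -0.347], 'moment': [-0.015, -0.03, -0.015], 'grip_width': 91.79}
scene 462.2172869127318 [257.24425043 184.72982984] [1264. 1028.  958.] [-0.5  -0.63 -0.59]
side 379.4538852803526 [258.08175092 193.77717524] [-204. -617.  763.] [ 0.59  0.58 -0.55]
wrist 268.5674137808655 [254.14464587 194.15089452] [136. 513. 384.] [ 0.25 -0.11 -0.96]
```

View pics/scene0.png

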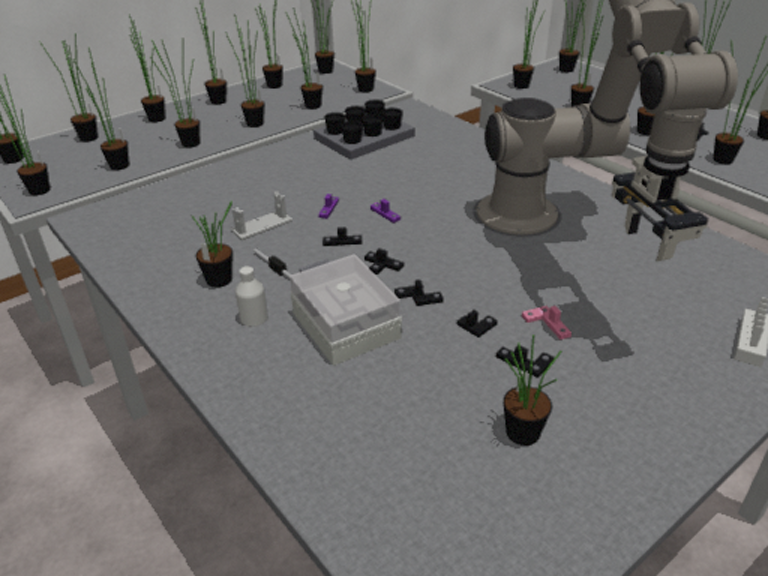

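View pics/side0.png

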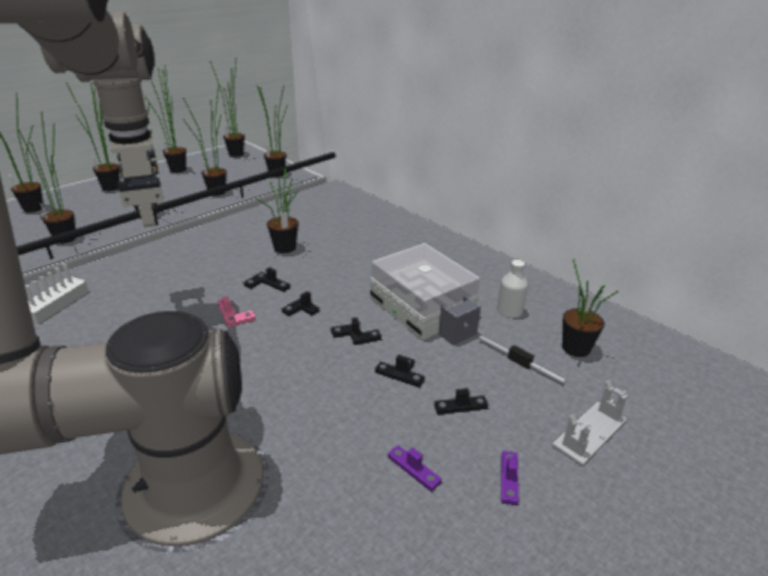

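View pics/wrist0.png

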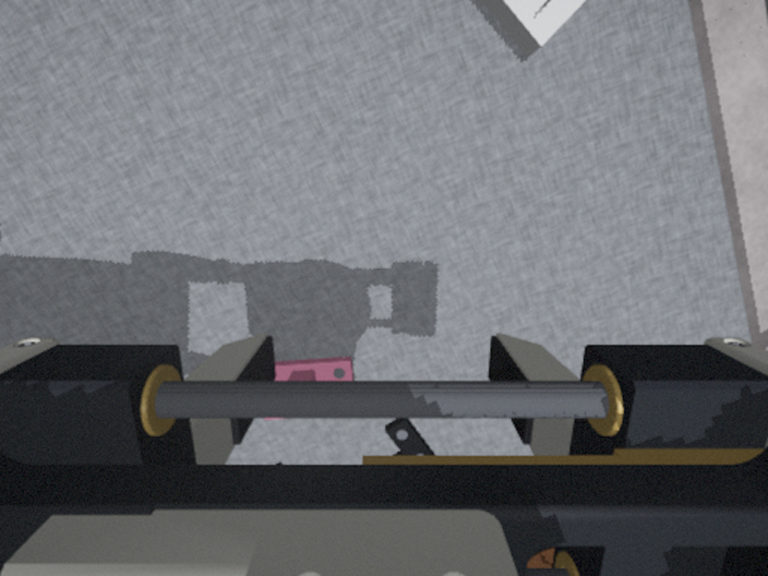

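The scene and side views show five black tiles, the rod by the lock box, and the white clip at far right. The purple and pink pieces are look-alikes. Next I'll compute rough positions.

Run:
```python
from h import *
c=cam('side'); s=cam('scene')
S={'t1 near potb':(268,272),'t2 corner?':(302,298),'t3':(355,326),'t4':(404,362),'t5':(462,396)}
for k,v in S.items(): print(k,ray(c,np.array(v)/1.5,42).round(0))
S2={'t1':(520,352),'t2':(476,316),'t3':(418,286),'t4':(383,254),'t5':(343,230)}
for k,v in S2.items(): print(k,ray(s,np.array(v)/1.5,42).round(0))
for k,v,z in [('rod',(520,347),28),('rod e1',(482,340),10),('rod e2',(562,381),10),('clipA',(578,418),77),('clipB',(612,386),77),('pot',(580,350),0),('bottle',(512,314),0),('box',(460,302),75),('pa',(284,248),0)]: print(k,ray(c,np.array(v)/1.5,z).round(0))
for k,v,z in [('rod',(277,258),28),('rod e1',(255,252),10),('clipA',(238,208),77),('clipB',(280,194),77),('boxcover corner near',(400,312),56),('c2',(330,350),56),('c3',(292,290),56),('knob?',(345,288),104)]: print(k,ray(s,np.array(v)/1.5,z).round(0))
```

```text
t1 near potb [[417. 389.  42.]]
t2 corner? [[409. 247.  42.]]
t3 [[426.  91.  42.]]
t4 [[419. -58.  42.]]
t5 [[ 428. -194.   42.]]
t1 [[438. 406.  42.]]
t2 [[425. 273.  42.]]
t3 [[449. 117.  42.]]
t4 [[429. -30.  42.]]
t5 [[ 439. -176.   42.]]
rod [[ 638. -178.   28.]]
rod e1 [[619. -98.  10.]]
rod e2 [[ 631. -283.   10.]]
clipA [[ 497. -379.   77.]]
clipB [[ 610. -381.   77.]]
pot [[ 755. -254.    0.]]
bottle [[757. -80.   0.]]
box [[617. -31.  75.]]
pa [[555. 520.   0.]]
rod [[ 619. -195.   28.]]
rod e1 [[ 634. -276.   10.]]
clipA [[ 610. -384.   77.]]
clipB [[ 492. -376.   77.]]
boxcover corner near [[549. 175.  56.]]
c2 [[727. 177.  56.]]
c3 [[679. -33.  56.]]
knob? [[623.  88. 104.]]
```

Run:
```python
from h import *
im=np.load('pics/side0.npy'); save(im[150:320,140:430],'s1.png',2.7)
im=np.load('pics/scene0.npy'); save(im[120:310,140:420],'s2.png',2.8)
```

```text
(no output)
```

View pics/s1.png

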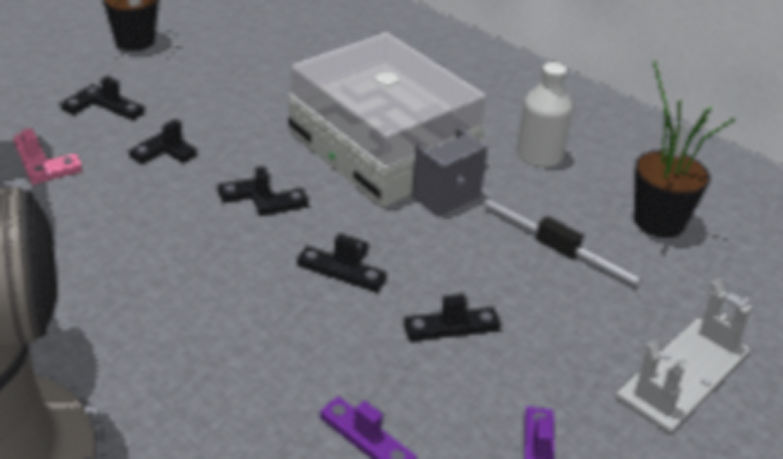

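View pics/s2.png

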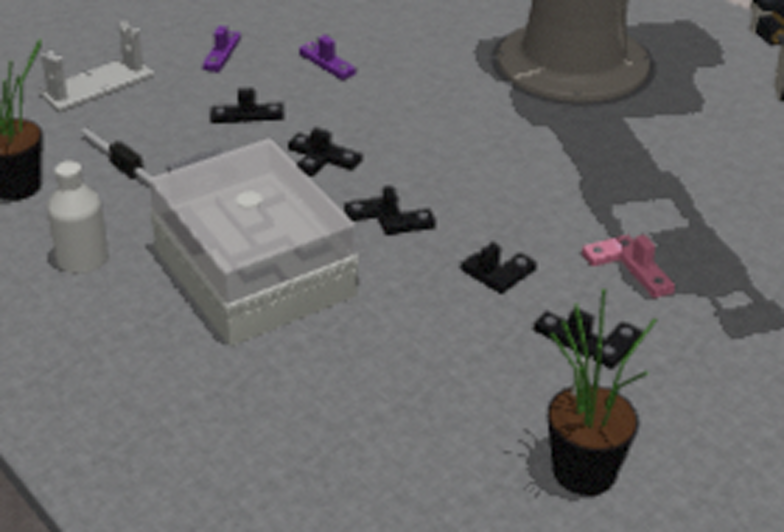

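```bash
python3 -m jog '{"xyz":[[0.6,-0.6,0.5],[0.6,-1,0.5],[0.6,-1,0.5],[0.6,-1,0.5],[0.6,-1,0.5],[0.6,-1,0.5],[0.6,-1,0.5],[0.6,-1,0.5],[0.6,-1,0.5],[0.6,-1,0.5]],"angular":[[0,0,-1],[0,0,-1],[0,0,-1],[0,0,-1],[0,0,-1],[0,0,-1],[0,0,-1],[0,0,-1],[0,0,-1],[0,0,-1]]}'
python3 - <<'E'
from h import *
c=cam('wrist');print((-c[1].T@c[2]).round(0),c[1].round(2))
im=capture('wrist');np.save('pics/w1.npy',im);save(im,'w1.png');print(bot.get_obs()['tool_pos'],bot.get_obs()['tcp_rot'])
E
```

```text
time: 1.15
tool_pos: [324.4, 283.9, 325.3]
tcp_rot: [3.141, 0.011, 0.088]
contact_force: [0.5, 0.0, -1.1]
grip_width: 92.0
[319. 358. 483.] [[ 1.    0.09 -0.01]
 [ 0.09 -0.96  0.27]
 [ 0.01 -0.27 -0.96]]
[326.42520536 281.99253536 326.86846457] [3.14044711 0.00728196 0.08077484]
```

View pics/w1.png

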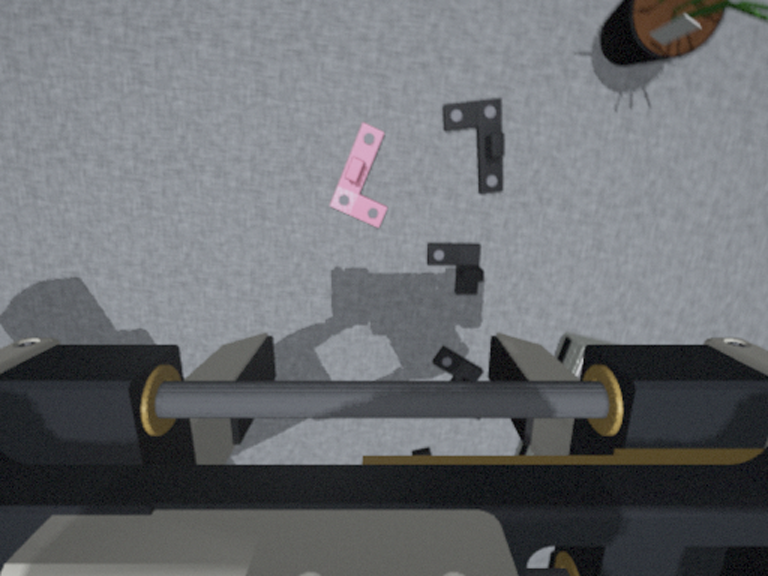

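```bash
python3 -m jog '{"xyz":[[0.5,-1,0],[0.5,-1,0],[0.5,-1,0],[0.5,-1,0],[0.5,-1,0],[0.5,-1,0],[0.5,-1,0],[0.5,-1,0],[0.5,-1,0],[0.5,-1,0]],"angular":[[0,0,-0.7],[0,0,0],[0,0,0],[0,0,0],[0,0,0],[0,0,0],[0,0,0],[0,0,0],[0,0,0],[0,0,0]]}'
python3 -m jog '{"xyz":[[0.4,-1,0],[0.4,-1,0],[0.4,-1,0],[0.4,-1,0],[0.4,-1,0],[0.4,-1,0],[0.4,-1,0],[0.4,-1,0],[0.4,-1,0],[0.4,-1,0]],"angular":[[0,0,0],[0,0,0],[0,0,0],[0,0,0],[0,0,0],[0,0,0],[0,0,0],[0,0,0],[0,0,0],[0,0,0]]}'
python3 - <<'E'
from h import *
im=capture('wrist');np.save('pics/w2.npy',im);save(im,'w2.png');print(bot.get_obs()['tool_pos'],bot.get_obs()['tcp_rot'])
E
```

```text
time: 2.2
tool_pos: [427.7, 76.3, 325.1]
tcp_rot: [-3.141, 0.01, 0.014]
contact_force: [1.0, -0.2, 0.6]
grip_width: 92.0
time: 3.2
tool_pos: [509.7, -129.7, 321.1]
tcp_rot: [-3.138, 0.016, 0.023]
contact_force: [0.3, 1.1, -0.4]
grip_width: 91.7
[ 510.56789442 -132.58240879  320.55510739] [-3.13963113  0.01651836  0.02082252]
```

View pics/w2.png

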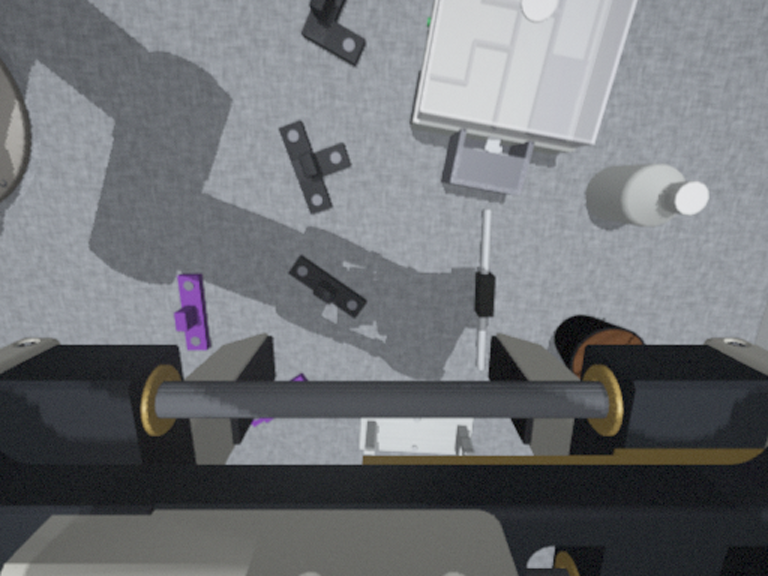

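```bash
python3 -m jog '{"xyz":[[0.2,-1,0],[0.2,-1,0],[0.2,-1,0],[0.2,-1,0],[0.2,-1,0],[0,-1,0],[0,-1,0],[0,-1,0],[0,-1,0],[0,-1,0]],"angular":[[0,0,0],[0,0,0],[0,0,0],[0,0,0],[0,0,0],[0,0,0],[0,0,0],[0,0,0],[0,0,0],[0,0,0]]}'
python3 - <<'E'
from h import *
import pickle
c=cam('wrist');im=capture('wrist');pickle.dump((c,im),open('pics/w3.pkl','wb'));save(im,'w3.png');print(bot.get_obs()['tool_pos'],bot.get_obs()['tcp_rot'])
E
```

```text
time: 4.25
tool_pos: [531.7, -335.5, 316.1]
tcp_rot: [-3.133, 0.022, 0.031]
contact_force: [-0.7, -0.1, 0.1]
grip_width: 91.9
[ 531.04882284 -338.68144113  315.36880273] [-3.13437212  0.02316619  0.02860384]
```

View pics/w3.png

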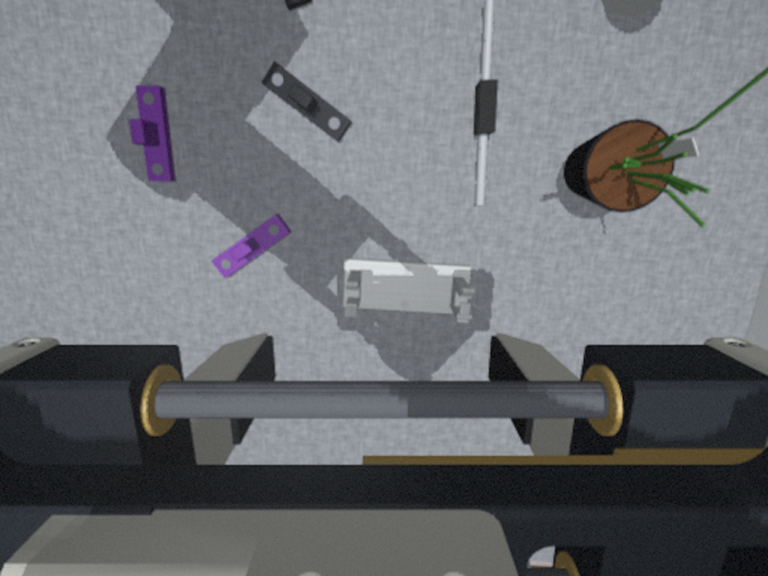

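```bash
cat >> h.py <<'E'
from scipy.spatial.transform import Rotation as Ro
import pickle
def toolT(pos,rpy):
    T=np.eye(4);T[:3,:3]=Ro.from_euler('xyz',rpy).as_matrix();T[:3,3]=pos;return T
def camT(c):
    T=np.eye(4);T[:3,:3]=c[1];T[:3,3]=c[2];return T
def snap(n,which='wrist',crop=None,s=1.5):
    o=bot.get_obs();c=cam(which);im=capture(which);pickle.dump((c,im,o),open(f'pics/{n}.pkl','wb'))
    x=im if crop is None else im[crop[1]:crop[3],crop[0]:crop[2]]
    save(x,n+'.png',s);print(np.round(o['tool_pos'],1),np.round(o['tcp_rot'],3),round(o['time'],2));return c,im
def load(n): return pickle.load(open(f'pics/{n}.pkl','rb'))
E
python3 - <<'E'
from h import *
c3,im3=pickle.load(open('pics/w3.pkl','rb'))
o=bot.get_obs()
T=toolT(o['tool_pos'],o['tcp_rot'])
M=camT(cam('wrist'))@T   # tool->cam
np.save('M.npy',M);print(M.round(3))
T2=toolT([510.56789442,-132.58240879,320.55510739],[-3.13963113,0.01651836,0.02082252])
C=M@np.linalg.inv(T2); c2=(c3[0],C[:3,:3],C[:3,3])
im2=np.load('pics/w2.npy');o2={'tool_pos':[510.57,-132.58,320.56]}
pickle.dump((c2,im2,o2),open('pics/w2.pkl','wb'))
save(im2[0:140,260:500],'w2c.png',3.3)
save(im2[130:260,290:350],'w2d.png',4.5)
save(im3[150:250,210:350],'w3c.png',5)
save(im3[0:150,290:360],'w3d.png',4)
E
```

```text
[[  1.     -0.     -0.      0.363]
 [  0.      0.962  -0.274  28.417]
 [  0.      0.274   0.962 172.514]
 [  0.      0.      0.      1.   ]]
```

View pics/w2c.png

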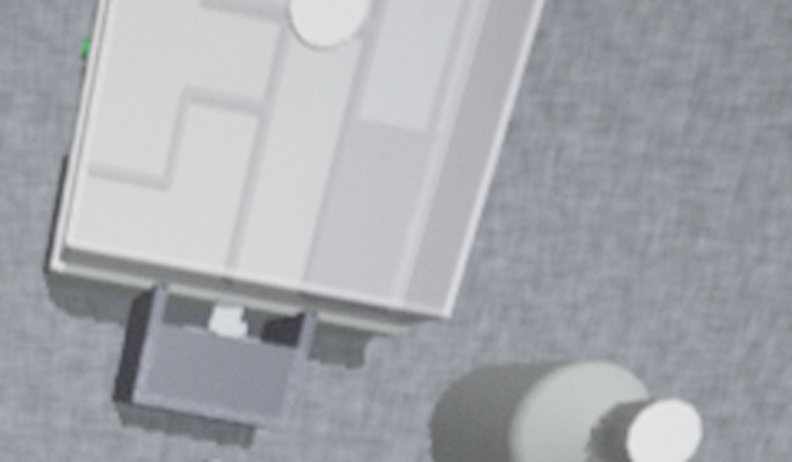

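View pics/w2d.png

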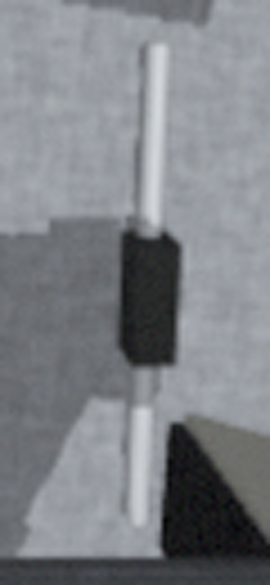

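View pics/w3c.png

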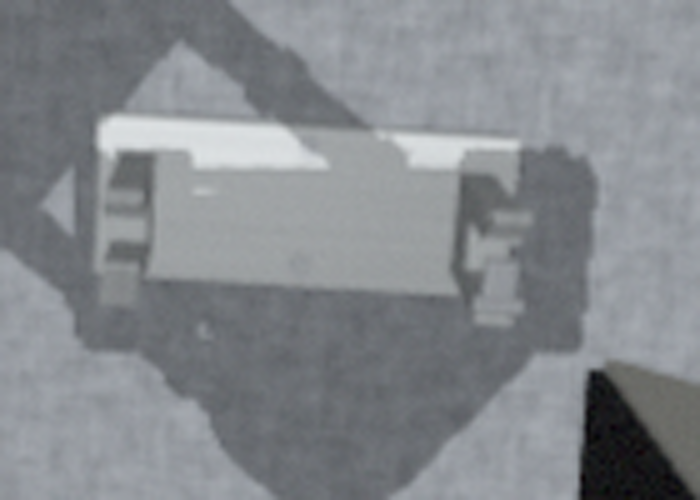

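View pics/w3d.png

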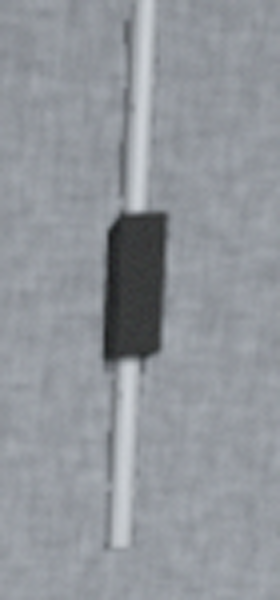

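Run:
```python
from h import *
c2=load('w2')[0]; c3=pickle.load(open('pics/w3.pkl','rb'))[0]
A=lambda p:np.array(p)/3.3+[260,0]
B=lambda p:np.array(p)/4.5+[290,130]
e1=ray(c2,B((155,45)),10)[0];e2=ray(c2,B((137,523)),10)[0]
print('rod2',e1.round(1),e2.round(1),((e1+e2)/2).round(1),np.linalg.norm(e1-e2),np.degrees(np.arctan2(*(e1-e2)[1::-1])))
print('blocktop2',ray(c2,B([(125,235),(182,240),(178,365),(130,360)]),28).round(1))
D=lambda p:np.array(p)/4+[290,0]
print('rod3 block top', ray(c3,D([(122,213),(168,213),(160,352),(120,356)]),28).round(1), 'low end',ray(c3,D((119,547)),10).round(1))
print('lockbox top',ray(c2,A([(135,402),(290,427),(160,288),(313,313)]),75).round(1))
print('base cor z52',ray(c2,A([(50,268),(402,332)]),52).round(1))
print('cover top z104',ray(c2,A([(70,248),(450,315)]),104).round(1))
E_=lambda p:np.array(p)/5+[210,150]
print('clip base z10',ray(c3,E_([(100,115),(520,138)]),10).round(1))
print('forks z77',ray(c3,E_([(122,195),(122,290),(510,220),(495,315),(500,270)]),77).round(1))
```

```text
rod2 [624.5 -91.6  10. ] [ 635.2 -291.    10. ] [ 629.8 -191.3   10. ] 199.6382684554766 93.07826518711983
blocktop2 [[ 615.3 -161.7   28. ]
 [ 637.1 -163.1   28. ]
 [ 640.5 -213.5   28. ]
 [ 621.5 -211.9   28. ]]
rod3 block top [[ 619.2 -162.6   28. ]
 [ 636.3 -162.1   28. ]
 [ 638.5 -210.8   28. ]
 [ 623.2 -212.7   28. ]] low end [[ 633.7 -286.    10. ]]
lockbox top [[572.4 -61.9  75. ]
 [641.3 -71.1  75. ]
 [579.8 -15.   75. ]
 [645.6 -23.7  75. ]]
base cor z52 [[534.1  -5.2  52. ]
 [694.3 -29.   52. ]]
cover top z104 [[538.8  -4.2 104. ]
 [689.9 -25.9 104. ]]
clip base z10 [[ 482.5 -353.5   10. ]
 [ 630.4 -356.4   10. ]]
forks z77 [[ 496.6 -365.    77. ]
 [ 497.  -395.6   77. ]
 [ 615.5 -368.5   77. ]
 [ 613.6 -399.3   77. ]
 [ 613.9 -384.6   77. ]]
```

Run:
```python
from h import *
c3=pickle.load(open('pics/w3.pkl','rb'))[0]
for z in (50,60,70): print(z,ray(c3,np.array([(632-58,150),(632+43,150),(625,120),(625,210)])/1.5,z).round(0).tolist())
cs=cam('side');print(ray(cs,np.array([(580,354)])/1.5,0).round(0), ray(cs,np.array([(562,318),(604,318)])/1.5,65).round(0))
```

```text
50 [[713.0, -228.0, 50.0], [811.0, -225.0, 50.0], [757.0, -199.0, 50.0], [773.0, -284.0, 50.0]]
60 [[708.0, -229.0, 60.0], [804.0, -226.0, 60.0], [752.0, -200.0, 60.0], [768.0, -283.0, 60.0]]
70 [[704.0, -229.0, 70.0], [798.0, -227.0, 70.0], [747.0, -202.0, 70.0], [762.0, -283.0, 70.0]]
[[ 744. -261.    0.]] [[ 741. -206.   65.]
 [ 806. -266.   65.]]
```

Run:
```python
from h import *
a=cam('side');b=cam('scene');c3=pickle.load(open('pics/w3.pkl','rb'))[0]
def tri(cs,ps):
    A=[];y=[]
    for c,p in zip(cs,ps):
        o=-c[1].T@c[2];d=c[1].T@np.linalg.inv(c[0])@np.r_[p,1];d/=np.linalg.norm(d);P=np.eye(3)-np.outer(d,d);A.append(P);y.append(P@o)
    A=np.vstack(A);y=np.hstack(y);x=np.linalg.lstsq(A,y,rcond=None)[0];return x.round(0),np.linalg.norm(A@x-y).round(1)
# rim centre
side=np.array([582,319])/1.5; sc=np.array([214,252])/1.5; w=np.array([632,165])/1.5
print(tri([a,b],[side,sc]),tri([a,c3],[side,w]),tri([a,b,c3],[side,sc,w]))
im=np.load('pics/side0.npy');save(im[160:260,360:430],'pot.png',6)
```

```text
(array([ 751., -243.,   78.]), np.float64(0.2)) (array([ 759., -241.,   73.]), np.float64(0.9)) (array([ 753., -242.,   79.]), np.float64(3.4))
```

View pics/pot.png

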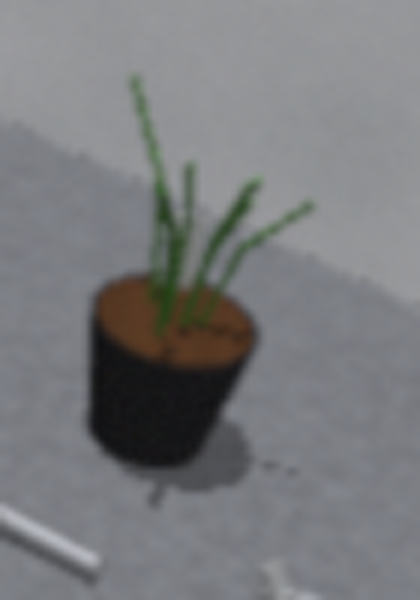

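```bash
python3 -m jog '{"xyz":[[0.61,1,-0.5],[0.61,1,-0.5],[0.61,1,-0.5],[0.61,1,-0.7],[0.61,1,-0.7],[0.61,1,-0.7],[0.61,1,-0.7],[0.61,1,-0.7],[0,0,0],[0,0,0]],"angular":[[-1,-0.22,0.24],[-1,0,0],[-1,0,0],[0,0,0],[0,0,0],[0,0,0],[0,0,0],[0,0,0],[0,0,0],[0,0,0]]}'
python3 - <<'E'
from h import *
c,im=snap('w4')
print(proj(c,[(629.8,-189,28),(624.5,-91.6,10),(635.2,-291,10)]))
E
```

```text
time: 5.3
tool_pos: [630.1, -173.0, 208.1]
tcp_rot: [2.824, 0.016, 0.053]
contact_force: [-0.3, -0.3, -0.4]
grip_width: 91.9
[ 630.1 -173.   208.1] [2.824 0.016 0.053] 5.3
[[255.88785881 145.85626479]
 [256.30262903  55.37772485]
 [255.74049833 204.16635418]]
```

View pics/w4.png

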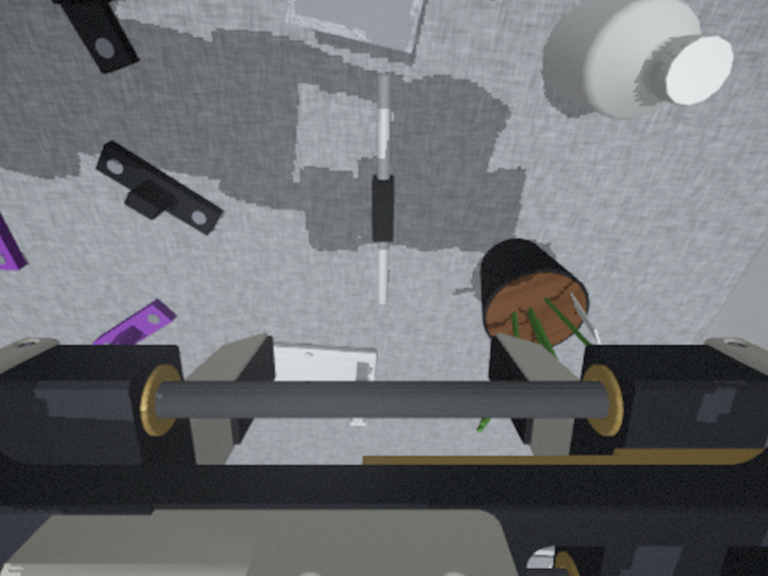

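Run:
```python
from h import *
c,im,o=load('w4')
print(ray(c,np.array([(384.5,72),(381,303)])/1.5,10).round(1),ray(c,np.array([(373,176),(394,176),(393,241),(373,240)])/1.5,28).round(1))
print(ray(c,np.array([(485,300),(588,300),(540,268),(530,345)])/1.5,78).round(1))
print(ray(c,np.array([(288,22),(410,52)])/1.5,75).round(1))
```

```text
[[ 624.1  -84.6   10. ]
 [ 632.4 -287.2   10. ]] [[ 619.4 -154.    28. ]
 [ 635.6 -153.1   28. ]
 [ 638.7 -208.8   28. ]
 [ 621.7 -208.9   28. ]]
[[ 711.6 -230.1   78. ]
 [ 790.8 -224.9   78. ]
 [ 746.1 -198.9   78. ]
 [ 758.3 -273.5   78. ]]
[[571.1 -57.3  75. ]
 [638.  -67.7  75. ]]
```

```bash
python3 -m jog '{"xyz":[[-0.05,0,-1],[0,0,-1],[0,0,-1],[0,0,-1],[0,0,-1],[0,0,-1],[0,0,-1],[0,-0.2,-0.9],[0,-0.1,-0.5],[0,0,0]],"angular":[[0,-0.15,0],[0,0,0],[0,0,0],[0,0,0],[0,0,0],[0,0,0],[0,0,0],[0,0,0],[0,0,0],[0,0,0]]}'
python3 - <<'E'
from h import *
c,im=snap('w5')
E
```

```text
time: 6.35
tool_pos: [628.1, -191.0, 44.8]
tcp_rot: [2.817, -0.014, 0.042]
contact_force: [0.0, 0.0, 0.2]
grip_width: 91.6
[ 628.1 -191.    44.8] [ 2.817 -0.014  0.042] 6.35
```

View pics/w5.png

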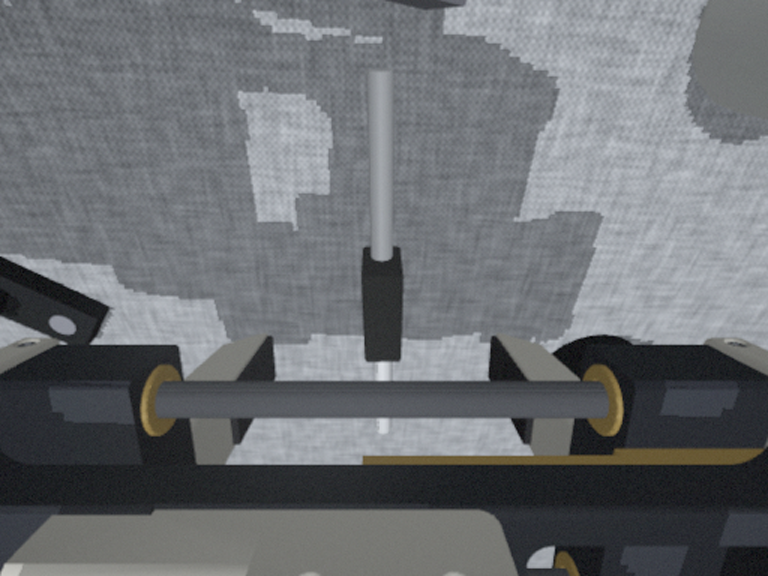

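```bash
python3 -m jog '{"xyz":[[0.02,0.5,-0.3],[0,0.1,-0.5],[0,0.05,-0.5],[0,0,-0.3],[0,0,0]],"angular":[[0,0.1,0.05],[0,0,0],[0,0,0],[0,0,0],[0,0,0]]}'
python3 - <<'E'
from h import *
c,im,o=load('w5')
print(ray(c,np.array([(380,71)])/1.5,10).round(1),ray(c,np.array([(363,248),(402,248),(402,360),(364,360)])/1.5,28).round(1))
E
```

```text
time: 6.9
tool_pos: [630.9, -176.8, 14.4]
tcp_rot: [2.815, -0.009, 0.048]
contact_force: [0.5, 0.5, 0.4]
grip_width: 92.1
[[623.5 -86.5  10. ]] [[ 618.9 -147.5   28. ]
 [ 634.5 -146.9   28. ]
 [ 638.9 -208.7   28. ]
 [ 620.4 -209.2   28. ]]
```

```bash
python3 -m jog '{"xyz":[[-0.1,-0.15,-0.3],[0,0,-0.1],[0,0,0]],"angular":[[0,0.05,0],[0,0,0],[0,0,0]]}'; python3 -m jog '{"xyz":[[0,0,0],[0,0,0],[0,0,0],[0,0,0],[0,0,0],[0,0,0],[0,0,0],[0,0,0]],"angular":[[0,0,0],[0,0,0],[0,0,0],[0,0,0],[0,0,0],[0,0,0],[0,0,0],[0,0,0]]}' 1
```

```text
time: 7.2
tool_pos: [628.7, -180.2, 5.7]
tcp_rot: [2.815, -0.004, 0.048]
contact_force: [0.6, 0.2, -0.1]
grip_width: 91.3
time: 8.0
tool_pos: [629.3, -180.6, 6.7]
tcp_rot: [2.815, -0.005, 0.048]
contact_force: [-0.0, 0.4, -0.1]
grip_width: 32.2
```

```bash
python3 -m jog '{"xyz":[[0,0,0],[0,0,0],[0,0,0],[0,0,0]],"angular":[[0,0,0],[0,0,0],[0,0,0],[0,0,0]]}'; python3 -m jog '{"xyz":[[0,0,0.3],[0,0,0.8],[0,0,0.8],[0,0,0]],"angular":[[0,0,-0.9],[0,0,-1],[0,0,0],[0,0,0]]}'; python3 -c "
from h import *
snap('w6')"
```

```text
time: 8.4
tool_pos: [629.2, -180.5, 6.7]
tcp_rot: [2.815, -0.005, 0.048]
contact_force: [0.2, -0.2, 0.1]
grip_width: 18.1
time: 8.8
tool_pos: [627.6, -179.9, 43.7]
tcp_rot: [2.816, -0.001, -0.16]
contact_force: [-0.3, -0.6, -0.7]
grip_width: 17.6
[ 627.6 -179.9   43.7] [ 2.816e+00 -1.000e-03 -1.600e-01] 8.8
```

View pics/w6.png

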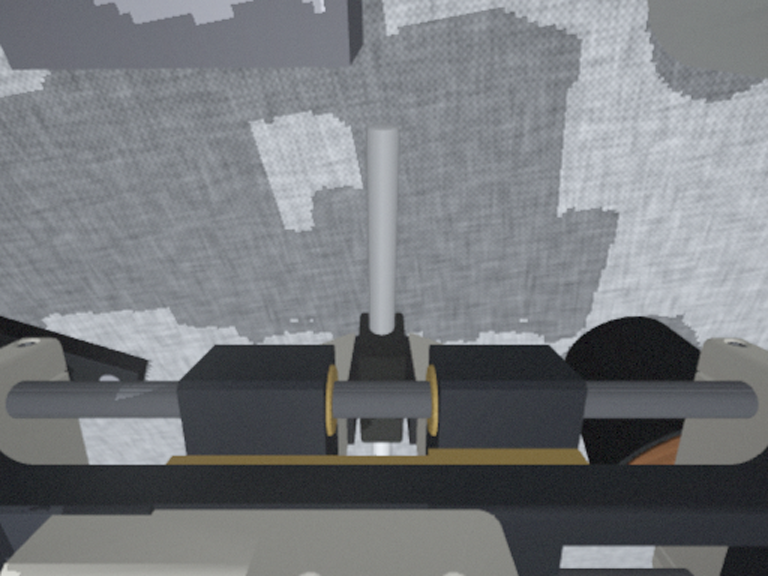

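```bash
python3 - <<'E'
from h import *
c,im,o=load('w6')
print(ray(c,np.array([(350,68),(10,68)])/1.5,0).round(1), 'tip',ray(c,np.array([(382.5,127),(382,325)])/1.5,49).round(1))
E
python3 -m jog '{"xyz":[[-0.8,0,0],[-0.8,0,0],[-0.2,0,-0.05],[0,0,-0.05],[0,0,0]],"angular":[[0,0,0.1],[0,0,0],[0,0,0],[0,0,0],[0,0,0]]}'; python3 -c "
from h import *
snap('w7')"
```

```text
[[632.3 -74.7   0. ]
 [508.  -54.7   0. ]] tip [[ 642.5  -86.5   49. ]
 [ 630.9 -158.2   49. ]]
time: 9.35
tool_pos: [588.1, -178.9, 35.7]
tcp_rot: [2.818, 0.006, -0.148]
contact_force: [0.9, 0.1, -0.6]
grip_width: 18.0
[ 588.1 -178.9   35.7] [ 2.818  0.006 -0.148] 9.35
```

View pics/w7.png

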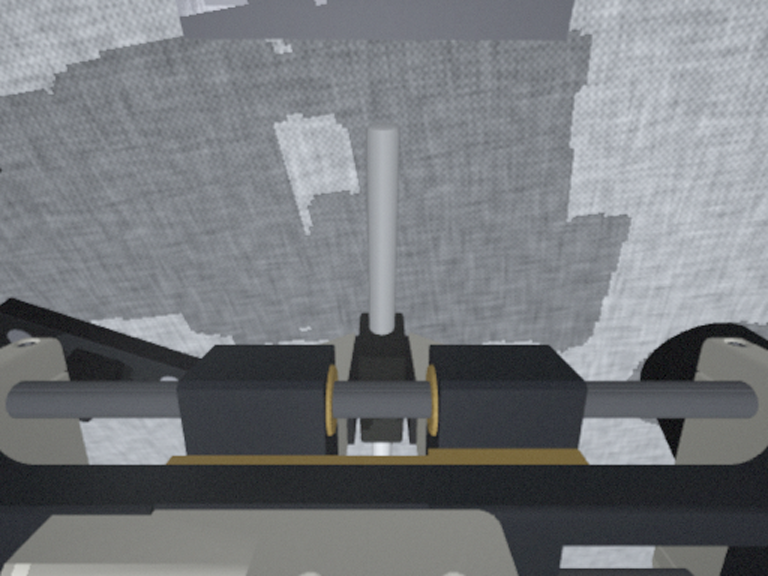

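Run:
```python
from h import *
c,im,o=load('w7')
q=ray(c,np.array([(183,38),(573,40)])/1.5,0);print(q.round(1),q.mean(0).round(1),np.degrees(np.arctan2(*(q[1]-q[0])[1::-1])))
print('tip',ray(c,np.array([(382.5,127),(382,330)])/1.5,41).round(1))
```

```text
[[537.2 -55.6   0. ]
 [668.9 -75.8   0. ]] [603.  -65.7   0. ] -8.689607198768218
tip [[ 601.9  -85.3   41. ]
 [ 590.8 -159.6   41. ]]
```

Run:
```python
from h import *
snap('sd1','side',(200,140,400,280),4)
snap('sc1','scene',(120,120,300,260),4)
```

```text
[ 588.2 -178.9   35.7] [ 2.818  0.006 -0.148] 9.4
[ 588.4 -178.9   35.9] [ 2.818  0.005 -0.148] 9.45
```

View pics/sd1.png

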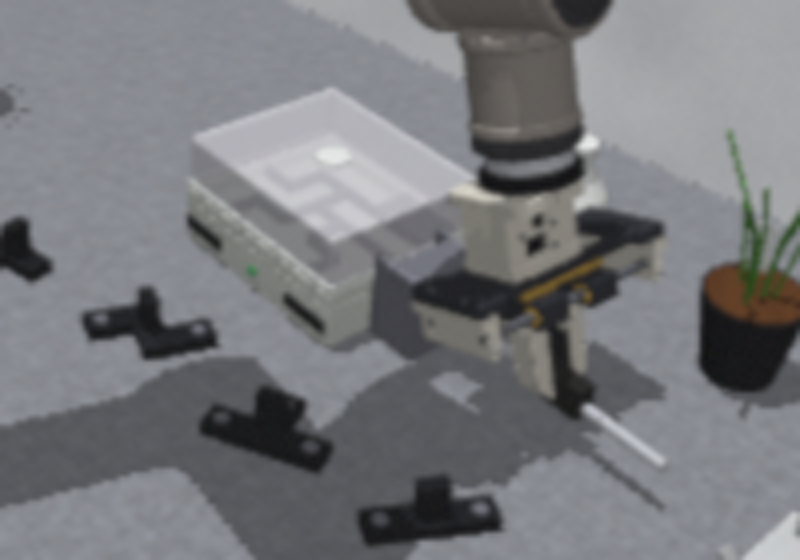

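Run:
```python
from h import *
c,im,o=load('w7')
for z in (75,):
  q=ray(c,np.array([(183,38),(573,40)])/1.5,z);print(q.round(1),q.mean(0).round(1),np.linalg.norm(q[1]-q[0]),np.degrees(np.arctan2(*(q[1]-q[0])[1::-1])))
c,im,o=load('w6')
print(ray(c,np.array([(350,68),(362,0)])/1.5,75).round(1))
print(-c[1].T@c[2])
```

```text
[[569.1 -57.4  75. ]
 [639.9 -68.2  75. ]] [604.5 -62.8  75. ] 71.58183339953551 -8.689607198768222
[[638.5 -68.4  75. ]
 [643.  -57.5  75. ]]
[646.19401958 -60.27874436 169.96357326]
```

```bash
python3 -m jog '{"xyz":[[0.04,0,0.3],[0.08,0.5,0.03],[0.03,0.2,0],[0,0,0]],"angular":[[0,-0.05,0],[0,0,0],[0,0,0],[0,0,0]]}'; python3 -c "
from h import *
c,im=snap('w8')
d=np.array([.146,.989]);
o=bot.get_obs()['tool_pos'];print(o[0]-604.9+(-62.8-o[1])*.1476)"
```

```text
time: 9.9
tool_pos: [593.0, -163.6, 43.6]
tcp_rot: [2.819, -0.002, -0.147]
contact_force: [0.7, 0.4, -1.1]
grip_width: 17.3
[ 593.  -163.6   43.6] [ 2.819e+00 -2.000e-03 -1.470e-01] 9.9
2.966382587428491
```

View pics/w8.png

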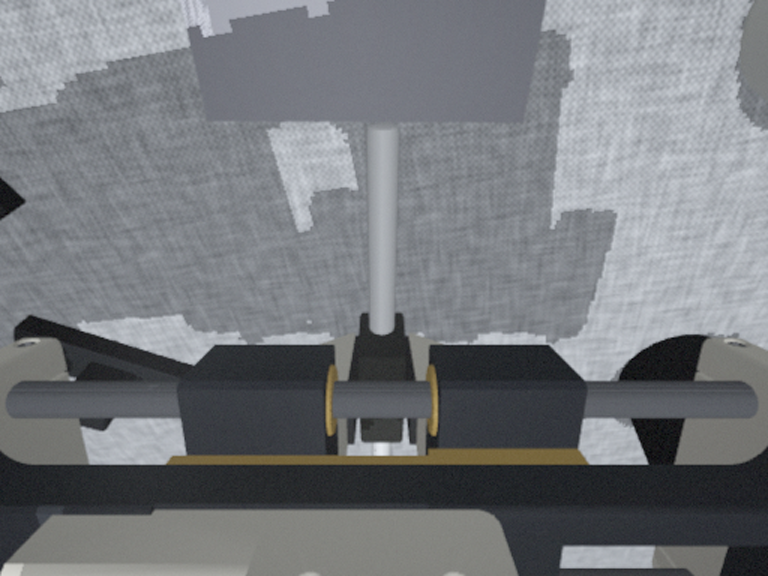

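Run:
```python
from h import *
c,im,o=load('w8')
q=ray(c,np.array([(208,121),(527,121)])/1.5,75);print(q.round(1),q.mean(0).round(1),np.linalg.norm(q[1]-q[0]),np.degrees(np.arctan2(*(q[1]-q[0])[1::-1])))
r=ray(c,np.array([(383.5,130),(382,325)])/1.5,46.9);print('rod',r.round(1))
m=q.mean(0);v=r[0]-r[1];v/=np.linalg.norm(v);n=np.array([v[1],-v[0]]);print('lateral rod - slot',((r[0]-m)[:2]@n).round(2), 'ahead',((m-r[0])@v).round(1))
print(-c[1].T@c[2])
```

```text
[[569.4 -57.6  75. ]
 [639.4 -68.   75. ]] [604.4 -62.8  75. ] 70.85050481850122 -8.464923523551514
rod [[ 606.9  -71.4   46.9]
 [ 595.9 -143.5   46.9]]
lateral rod - slot 3.79 ahead 8.1
[609.98181515 -44.08026155 170.21177065]
```

```bash
python3 -m jog '{"xyz":[[-0.17,-0.1,-0.1],[0,0,0]],"angular":[[0,0,0],[0,0,0]]}'; python3 -c "
from h import *
o=bot.get_obs()['tool_pos'];print(o[0]-604.6+(-62.8-o[1])*.1476)"
python3 -m jog '{"xyz":[[0.05,0.35,0],[0.05,0.35,0],[0,0,0]],"angular":[[0,0,0],[0,0,0],[0,0,0]]}'; python3 -c "
from h import *
o=bot.get_obs()['tool_pos'];print(o[0]-604.6+(-62.8-o[1])*.1476)"
```

```text
time: 10.15
tool_pos: [589.3, -165.7, 41.3]
tcp_rot: [2.819, -0.002, -0.147]
contact_force: [0.2, -0.2, -2.4]
grip_width: 18.1
-0.14325704104150105
time: 10.45
tool_pos: [591.1, -151.0, 41.1]
tcp_rot: [2.819, -0.002, -0.148]
contact_force: [0.6, -0.4, -1.6]
grip_width: 17.7
-0.5117036638211285
```

```bash
python3 -m jog '{"xyz":[[0.07,0.4,0],[0.06,0.4,0],[0.06,0.3,0],[0,0,0]],"angular":[[0,0,0],[0,0,0],[0,0,0],[0,0,0]]}'; python3 -c "
from h import *
o=bot.get_obs()['tool_pos'];print(o[0]-604.6+(-62.8-o[1])*.1476, 94-(-62.8-o[1])/.989)"
```

```text
time: 10.85
tool_pos: [595.4, -126.7, 41.2]
tcp_rot: [2.818, -0.002, -0.147]
contact_force: [-0.7, -1.2, -1.4]
grip_width: 17.9
0.1932369944720591 29.34648320737591
```

Near the tab. I'll press on slowly.

```bash
python3 -m jog '{"xyz":[[0.03,0.2,0],[0.03,0.2,0],[0,0.0,0]],"angular":[[0,0,0],[0,0,0],[0,0,0]]}'; python3 -m jog '{"xyz":[[0.03,0.2,0],[0,0.0,0]],"angular":[[0,0,0],[0,0,0]]}';python3 -c "
from h import *
o=bot.get_obs()['tool_pos'];print(o[0]-604.6+(-62.8-o[1])*.1476, 94-(-62.8-o[1])/.989)
snap('sd2','side',(200,140,400,280),4)"
```

```text
time: 11.15
tool_pos: [596.2, -120.8, 41.7]
tcp_rot: [2.814, -0.001, -0.147]
contact_force: [-0.0, -4.7, -1.9]
grip_width: 18.0
time: 11.35
tool_pos: [596.5, -118.7, 41.9]
tcp_rot: [2.812, -0.0, -0.148]
contact_force: [-0.7, -4.8, -1.6]
grip_width: 17.6
0.16194760325385715 37.50297688683677
[ 596.5 -118.7   41.9] [ 2.812 -0.    -0.148] 11.35
```

View pics/sd2.png

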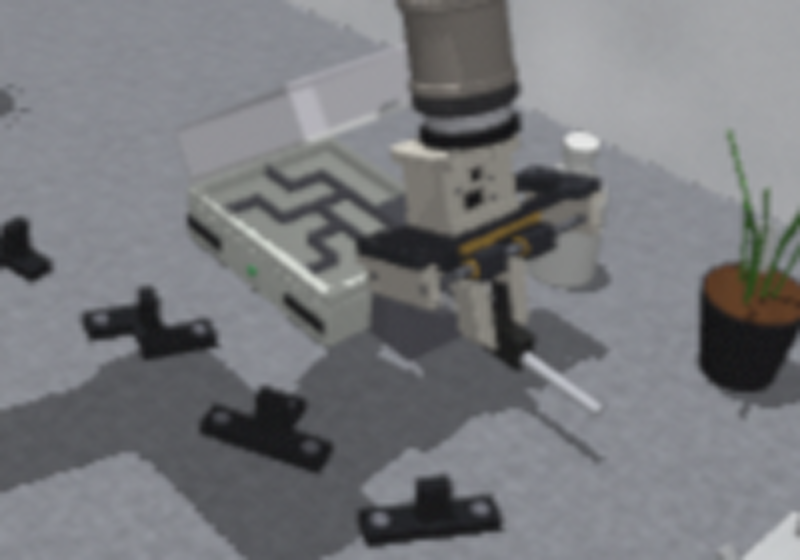

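```bash
python3 -m jog '{"xyz":[[-0.03,-0.2,0],[-0.1,-0.7,0],[-0.1,-0.7,0],[-0.1,-0.7,0],[-0.1,-0.7,0],[-0.05,-0.5,0],[0,-0.3,0.5],[0,-0.2,1],[0,0,1],[0,0,1]],"angular":[[0,0,0],[0,0,0],[0,0,0],[0,0,0],[0,0,0],[0,0,0],[0,0,0],[0,0,0],[0,0,0],[0,0,0]]}'
```

```text
time: 12.4
tool_pos: [583.3, -207.2, 112.3]
tcp_rot: [2.815, 0.005, -0.152]
contact_force: [-0.2, -0.8, -1.7]
grip_width: 17.6
```

```bash
python3 -m jog '{"xyz":[[-0.4,-0.6,0.2],[-0.4,-0.6,0.2],[-0.4,-0.6,0.2],[-0.4,-0.6,0.2],[-0.4,-0.6,0.2],[-0.4,-0.6,0.2],[-0.4,-0.6,0.2],[-0.4,-0.6,0.2],[-0.4,-0.6,0.2],[-0.4,-0.6,0.2]],"angular":[[0,0,-1],[0,0,-1],[0,0,-1],[0,0,-1],[0,0,-1],[0,0,-1],[0,0,-1],[0,0,-1],[0,0,-1],[0,0,-1]]}'
python3 -m jog '{"xyz":[[-0.4,-0.6,0.2],[-0.4,-0.6,0.2],[-0.4,-0.6,0.2],[-0.4,-0.4,0],[0,0,0],[0,0,0]],"angular":[[0,0,-1],[0,0,-1],[0,0,-1],[0,0,-0.8],[0,0,0],[0,0,0]]}'
python3 -c "
from h import *
snap('w9')
snap('sd3','side')"
```

```text
time: 13.4
tool_pos: [504.7, -330.4, 166.8]
tcp_rot: [2.822, -0.008, -1.232]
contact_force: [0.4, 0.6, -1.5]
grip_width: 17.7
time: 14.0
tool_pos: [471.5, -379.2, 184.2]
tcp_rot: [2.83, -0.01, -1.648]
contact_force: [0.5, 0.8, -1.7]
grip_width: 17.8
[ 471.5 -379.2  184.2] [ 2.83  -0.01  -1.648] 14.0
[ 471.5 -379.1  184.3] [ 2.829 -0.011 -1.648] 14.05
```

View pics/w9.png

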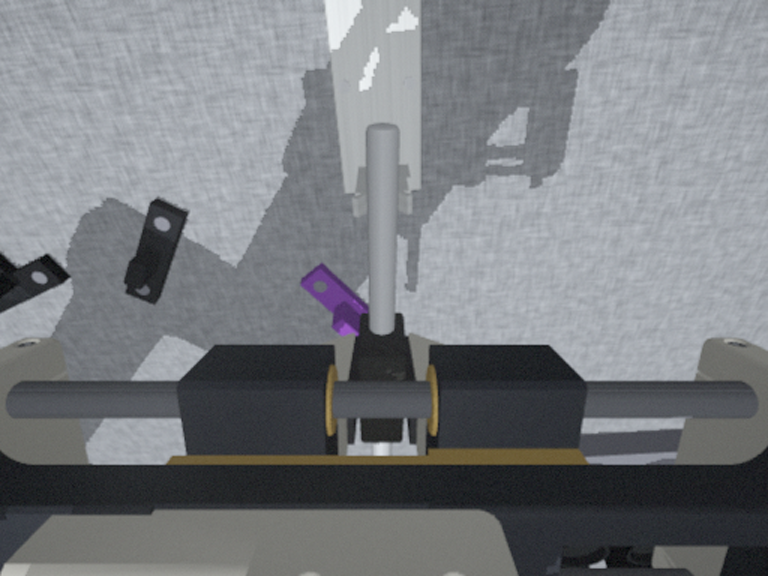

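View pics/sd3.png

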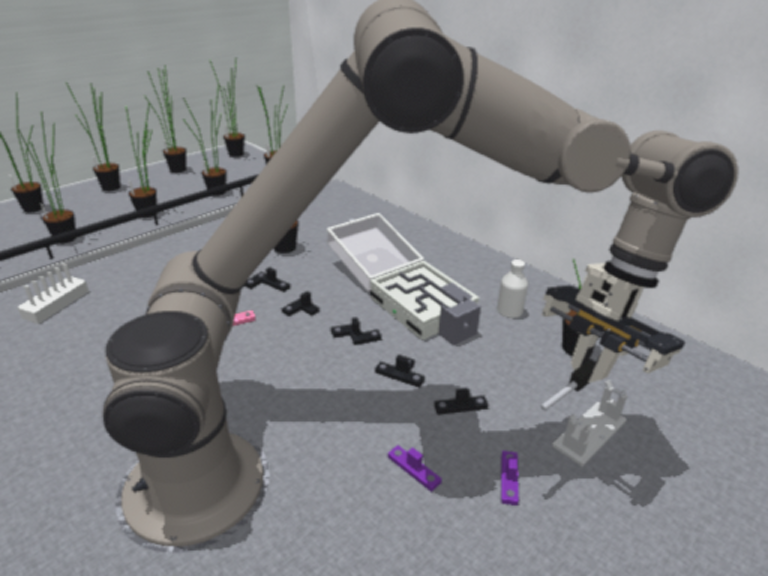

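Run:
```python
from h import *
c,im,o=load('w9')
save(im[0:150,200:300],'w9c.png',4)
q=ray(c,np.array([(326,2),(344,190),(421,2),(421,188)])/1.5,10);print(q.round(1))
for a,b in ((0,1),(2,3)): print(np.degrees(np.arctan2(*(q[a]-q[b])[1::-1])))
r=ray(c,np.array([(382.5,130),(382,325)])/1.5,188+4);print('rod',r.round(1),np.degrees(np.arctan2(*(r[0]-r[1])[1::-1])))
```

```text
[[ 601.9 -356.6   10. ]
 [ 484.  -352.4   10. ]
 [ 597.5 -414.3   10. ]
 [ 480.8 -411.8   10. ]]
-2.0213304985902125
-1.254470215175733
rod [[ 564.1 -386.   192. ]
 [ 494.  -380.5  192. ]] -4.4535485725326245
```

View pics/w9c.png

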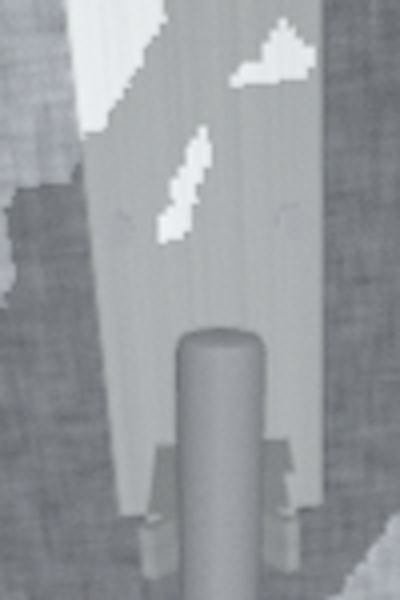

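```bash
python3 -m jog '{"xyz":[[0.8,-0.05,-0.7],[0.8,-0.05,-0.7],[0.8,-0.05,-0.7],[0.8,-0.05,-0.7],[0.8,0,-0.7],[0.5,0,-0.7],[0,0,0],[0,0,0]],"angular":[[0,0,0.47],[0,0,0],[0,0,0],[0,0,0],[0,0,0],[0,0,0],[0,0,0],[0,0,0]]}'
python3 -c "
from h import *
snap('w10')"
```

```text
time: 14.9
tool_pos: [569.3, -374.6, 98.4]
tcp_rot: [2.83, -0.009, -1.574]
contact_force: [0.6, 0.0, -1.7]
grip_width: 17.7
[ 569.3 -374.6   98.4] [ 2.83  -0.009 -1.574] 14.9
```

View pics/w10.png

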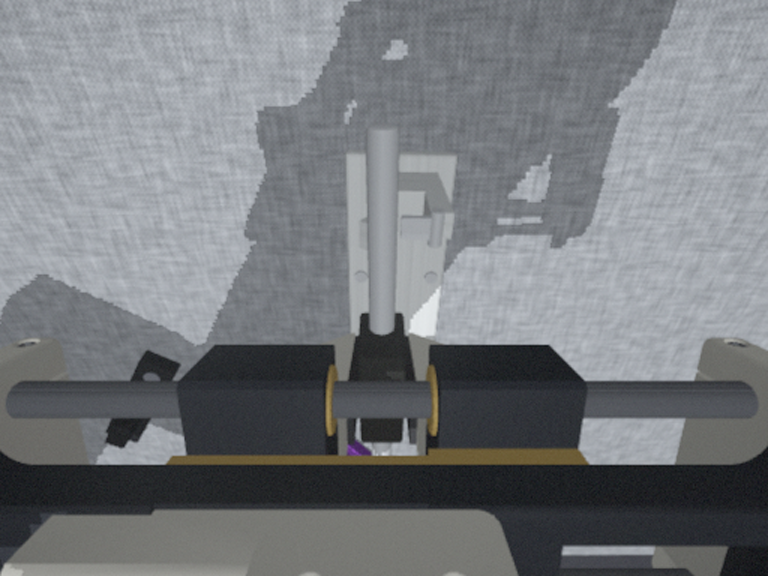

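```bash
python3 - <<'E'
from h import *
c,im,o=load('w10')
q=ray(c,np.array([(347,153),(457,155),(352,330),(441,290)])/1.5,10);print(q.round(1))
r=ray(c,np.array([(382.5,130),(382,325)])/1.5,98.4+3.3+5);print('rod',r.round(1),np.degrees(np.arctan2(*(r[0]-r[1])[1::-1])))
E
python3 -m jog '{"xyz":[[-0.3,-0.4,0],[0,-0.05,0],[0,0,0]],"angular":[[0,0,0],[0,0,0],[0,0,0]]}'
python3 -c "
from h import *
snap('w11',crop=(190,60,330,240),s=4)"
```

```text
[[ 630.6 -357.    10. ]
 [ 629.2 -414.9   10. ]
 [ 511.2 -354.4   10. ]
 [ 543.8 -413.2   10. ]]
rod [[ 662.3 -374.6  106.7]
 [ 592.4 -374.2  106.7]] -0.25253588056683385
time: 15.25
tool_pos: [562.2, -384.8, 101.2]
tcp_rot: [2.832, -0.011, -1.574]
contact_force: [0.5, 1.2, -1.5]
grip_width: 17.7
[ 562.2 -384.8  101.2] [ 2.832 -0.011 -1.574] 15.25
```

View pics/w11.png

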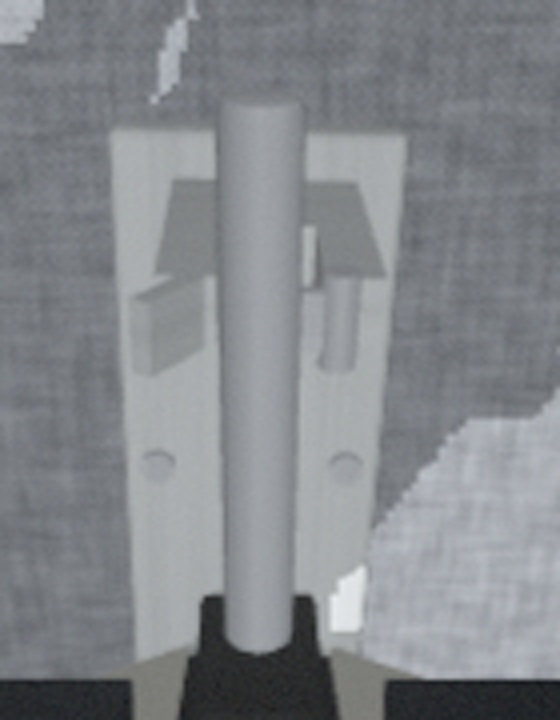

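```bash
python3 - <<'E'
from h import *
c,im,o=load('w11')
f=lambda p:np.array(p)/4+[190,60]
q=ray(c,f([(155,272),(386,275),(174,182),(357,182)]),77);print(q.round(1),q.mean(0));
q=ray(c,f([(174,182),(357,182)]),10);print(q.round(1),q.mean(0))
q=ray(c,f([(112,130),(406,133),(135,650),(362,640)]),10);print(q.round(1))
r=ray(c,f([(261,120),(262,620)]),101.2+3.3+5);print('rod',r.round(1))
E
python3 -c "
from h import *
snap('sd4','side',(350,200,450,320),6)
snap('sc4','scene',(130,90,230,190),6)"
```

```text
[[ 625.5 -369.8   77. ]
 [ 624.8 -403.6   77. ]
 [ 638.4 -373.1   77. ]
 [ 638.3 -398.7   77. ]] [ 631.75435517 -386.29310353   77.        ]
[[ 620.1 -368.7   10. ]
 [ 619.8 -405.5   10. ]] [ 619.96035661 -387.08873491   10.        ]
[[ 630.2 -357.    10. ]
 [ 629.3 -414.7   10. ]
 [ 498.8 -352.8   10. ]
 [ 501.5 -412.5   10. ]]
rod [[ 653.8 -384.8  109.5]
 [ 586.3 -384.9  109.5]]
[ 562.1 -385.   101.3] [ 2.832 -0.011 -1.575] 15.3
[ 562.3 -384.8  101.1] [ 2.832 -0.011 -1.575] 15.35
```

View pics/sd4.png

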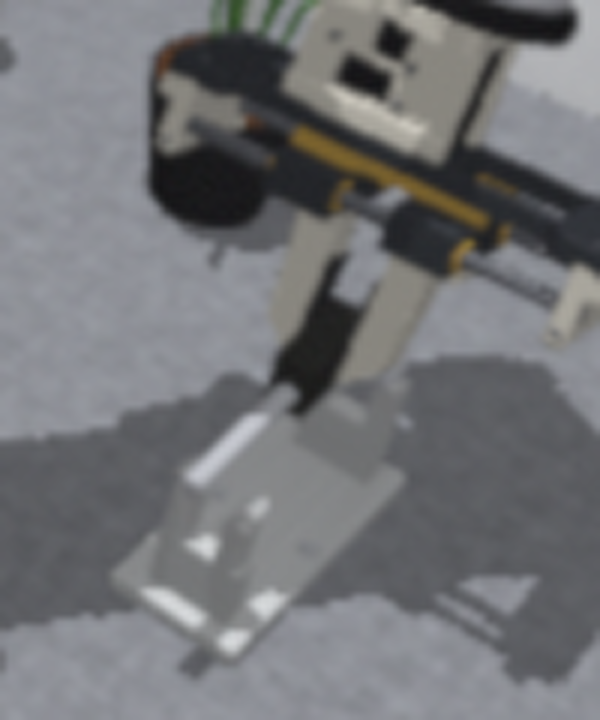

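View pics/sc4.png

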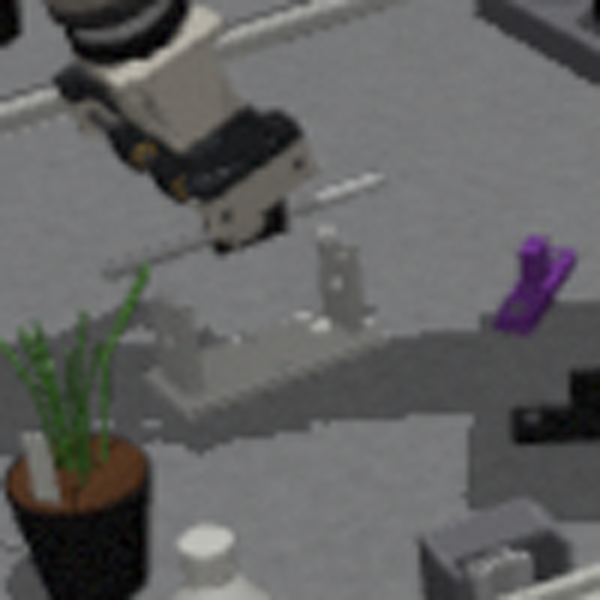

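```bash
python3 -m jog '{"xyz":[[0,0.03,-0.3],[0,0,-0.4],[0,0,-0.3],[0,0,0]],"angular":[[0,0.17,-0.24],[0,0,0],[0,0,0],[0,0,0]]}'
python3 -c "
from h import *
snap('w12',crop=(190,60,330,240),s=4)"
```

```text
time: 15.8
tool_pos: [562.3, -383.5, 78.5]
tcp_rot: [2.812, -0.01, -1.601]
contact_force: [0.9, -0.4, -0.3]
grip_width: 18.0
[ 562.3 -383.5   78.5] [ 2.812 -0.01  -1.601] 15.8
```

View pics/w12.png

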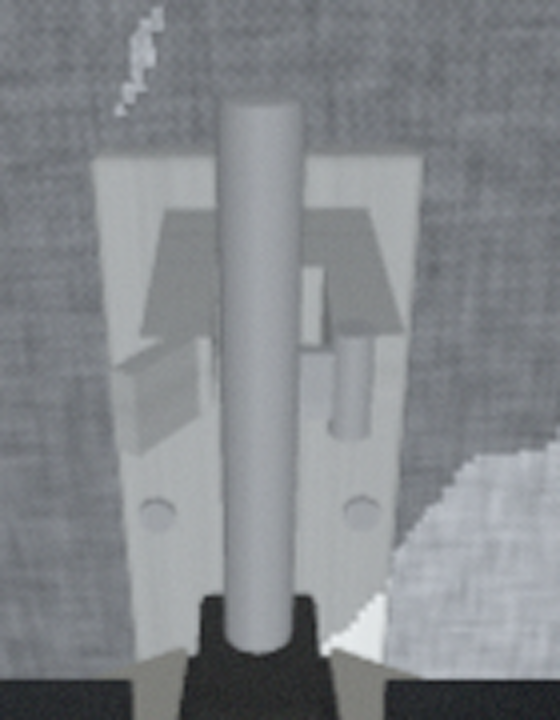

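Run:
```python
from h import *
c,im,o=load('w12')
f=lambda p:np.array(p)/4+[190,60]
print(ray(c,f([(142,333),(403,333),(272,333),(212,335),(327,335),(269,335)]),77).round(1))
r=ray(c,f([(261,120),(260.5,330),(260,600)]),78.5+3.3);print('rod',r.round(1))
q=ray(c,f([(94,158),(423,157),(133,640),(386,630)]),10);print(q.round(1),(q[0]+q[1])/2)
```

```text
[[ 626.6 -370.2   77. ]
 [ 625.4 -403.5   77. ]
 [ 626.  -386.8   77. ]
 [ 626.  -379.1   77. ]
 [ 625.5 -393.8   77. ]
 [ 625.7 -386.4   77. ]]
rod [[ 653.2 -386.1   81.8]
 [ 628.6 -385.3   81.8]
 [ 586.6 -384.    81.8]]
[[ 630.4 -356.9   10. ]
 [ 628.6 -415.    10. ]
 [ 519.4 -353.1   10. ]
 [ 520.1 -412.6   10. ]] [ 629.50290298 -385.94094298   10.        ]
```

```bash
python3 -m jog '{"xyz":[[0,-0.05,-0.2],[0,0,-0.2],[0,0,0]],"angular":[[0,0.03,0],[0,0,0],[0,0,0]]}'
python3 -c "
from h import *
snap('w13',crop=(190,60,330,240),s=4)"
```

```text
time: 16.15
tool_pos: [562.6, -384.8, 70.5]
tcp_rot: [2.81, -0.011, -1.601]
contact_force: [-0.3, 1.1, -1.0]
grip_width: 17.6
[ 562.6 -384.8   70.5] [ 2.81  -0.011 -1.601] 16.15
```

View pics/w13.png

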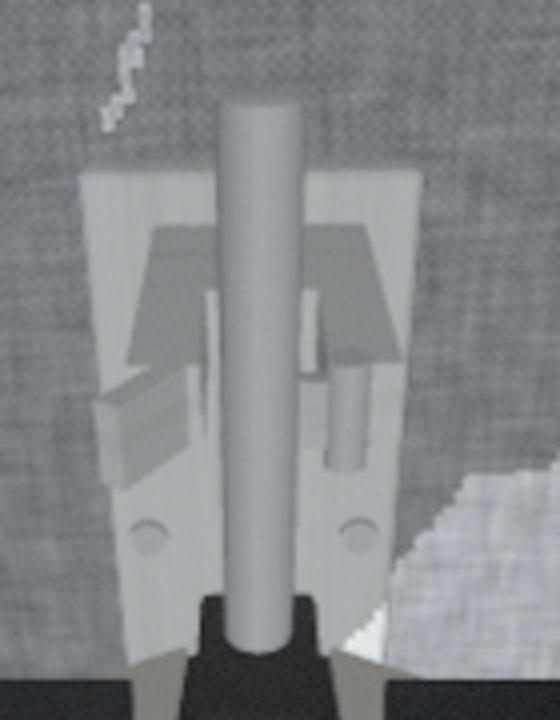

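```bash
python3 -m jog '{"xyz":[[0,0.01,-0.3],[0,0,-0.3],[0,0,0]],"angular":[[0,0.03,0],[0,0,0],[0,0,0]]}'
python3 -m jog '{"xyz":[[0,0,-0.3],[0,0,-0.3],[0,0,0]],"angular":[[0,0,0],[0,0,0],[0,0,0]]}'
```

```text
time: 16.5
tool_pos: [563.3, -384.7, 59.8]
tcp_rot: [2.808, -0.013, -1.601]
contact_force: [-0.5, 2.4, -0.0]
grip_width: 17.8
time: 16.8
tool_pos: [563.0, -384.0, 45.9]
tcp_rot: [2.807, -0.011, -1.601]
contact_force: [-0.6, -0.4, -2.0]
grip_width: 17.6
```

```bash
python3 -m jog '{"xyz":[[0,0,-0.25],[0,0,-0.1],[0,0,0]],"angular":[[0,0,0],[0,0,0],[0,0,0]]}'
python3 -c "
from h import *
snap('w14',crop=(190,60,330,240),s=4)
snap('sd5','side',(350,200,450,320),6)"
```

```text
time: 17.1
tool_pos: [563.5, -384.6, 41.8]
tcp_rot: [2.809, -0.014, -1.601]
contact_force: [0.1, 0.5, -1.6]
grip_width: 18.0
[ 563.5 -384.6   41.8] [ 2.809 -0.014 -1.601] 17.1
[ 563.6 -384.7   41.7] [ 2.809 -0.014 -1.601] 17.15
```

View pics/w14.png

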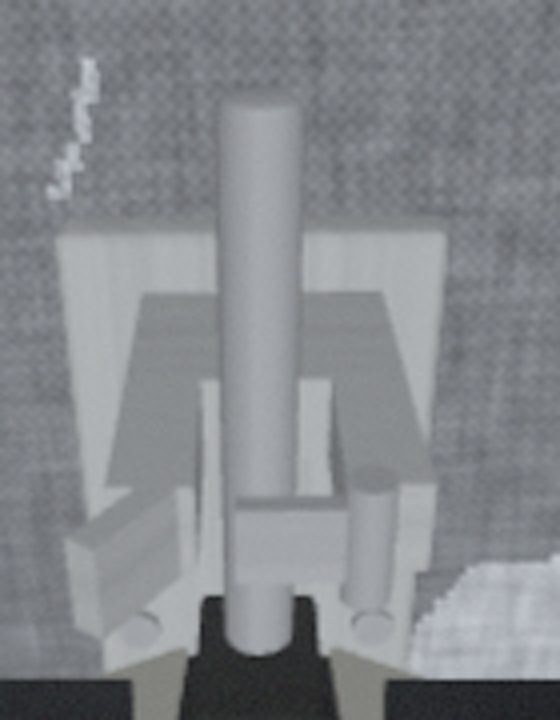

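View pics/sd5.png

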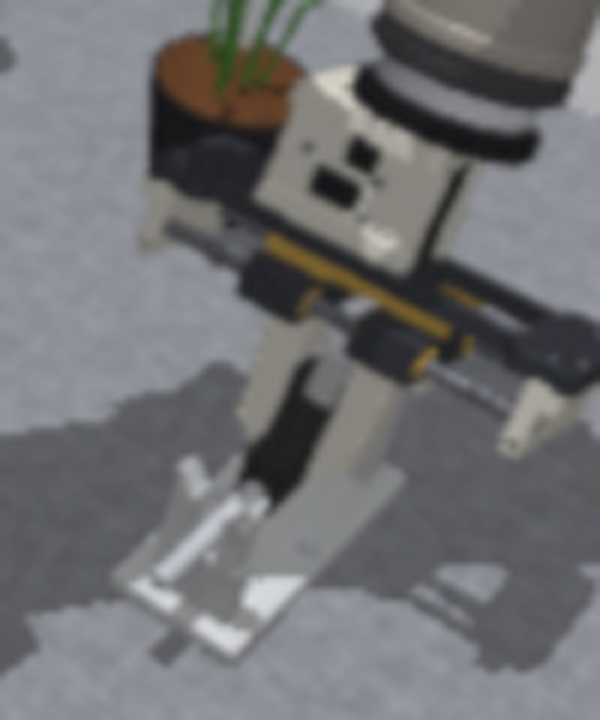

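```bash
python3 -m jog '{"xyz":[[0,0,-0.1],[0,0,0]],"angular":[[0,0,0],[0,0,0]]}'
python3 -m jog '{"xyz":[[0,0,0],[0,0,0],[0,0,0],[0,0,0],[0,0,0],[0,0,0],[0,0,0],[0,0,0]],"angular":[[0,0,0],[0,0,0],[0,0,0],[0,0,0],[0,0,0],[0,0,0],[0,0,0],[0,0,0]]}' -1
python3 -m jog '{"xyz":[[0,0,0.5],[0,0,1],[0,0,1],[0,0,1],[0,0,1],[0,0,1],[0,0,1],[0,0,1],[0,0,1],[0,0,0]],"angular":[[0,0,0],[0,0,0],[0,0,0],[0,0,0],[0,-1,0],[0,-1,0],[0,-1,0],[0,0,1],[0,0,1],[0,0,0]]}'
python3 -c "
from h import *
snap('sd6','side',(350,200,450,320),6)
snap('w15')"
```

```text
time: 17.4
tool_pos: [563.6, -384.9, 41.6]
tcp_rot: [2.809, -0.015, -1.601]
contact_force: [1.1, 0.0, -1.6]
grip_width: 17.6
time: 18.2
tool_pos: [563.1, -385.2, 39.5]
tcp_rot: [2.808, -0.014, -1.602]
contact_force: [-0.6, -0.6, -0.4]
grip_width: 77.4
time: 19.2
tool_pos: [562.0, -384.2, 221.5]
tcp_rot: [3.134, -0.009, -1.386]
contact_force: [-0.0, -0.1, 1.2]
grip_width: 91.9
[ 562.  -384.2  221.5] [ 3.134 -0.009 -1.386] 19.2
[ 561.6 -383.8  219.6] [ 3.132 -0.007 -1.389] 19.25
```

View pics/sd6.png

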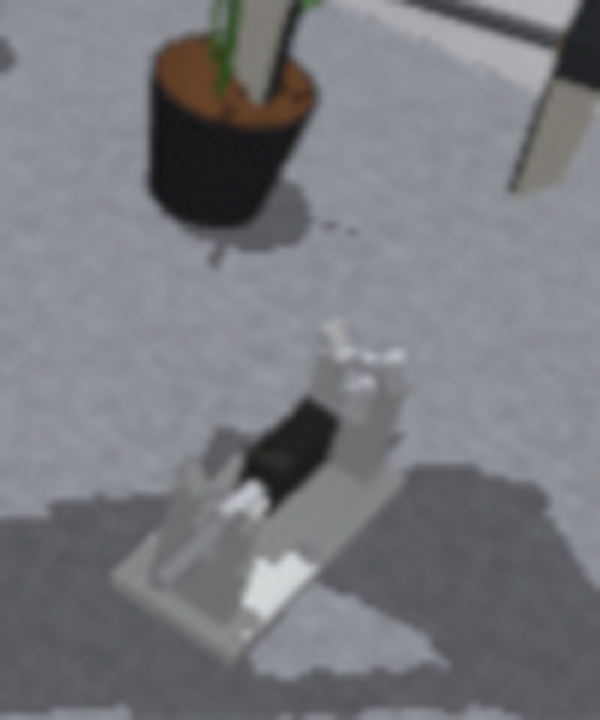

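View pics/w15.png

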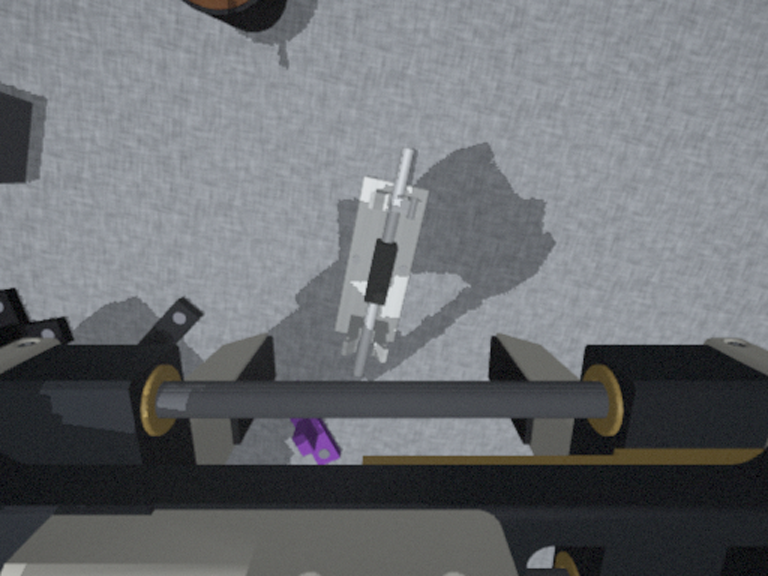

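Run:
```python
from h import *
c,im,o=load('w15')
r=ray(c,np.array([(409,150),(360,375)])/1.5,45);print(r.round(1),r.mean(0),np.linalg.norm(r[0]-r[1]),np.degrees(np.arctan2(*(r[0]-r[1])[1::-1])))
c2=load('w4')[0]
```

```text
[[ 655.9 -388.8   45. ]
 [ 457.1 -383.6   45. ]] [ 556.53451319 -386.17889931   45.        ] 198.8891349483296 -1.4941698663477365
```

```bash
python3 -m jog '{"xyz":[[-0.2,0.4,0.6],[-0.2,0.4,0.6],[-0.2,0.4,0.6],[-0.2,0.4,0.6],[-0.2,0.4,0.3],[-0.2,0.4,0.3],[-0.2,0.4,0.3],[-0.2,0.4,0.3],[-0.2,0.4,0.3],[-0.2,0.4,0.3]],"angular":[[0,0,1],[0,0,1],[0,0,1],[0,0,1],[0,0,1],[0,0,1],[0,0,1],[0,0,1],[0,0,1],[0,0,1]]}'
python3 -m jog '{"xyz":[[0,0.6,0],[0,0.6,0],[0,0.6,0],[0,0,0],[0,0,0]],"angular":[[0,0,1],[0,0,1],[0,0,1],[0,0,0.2],[0,0,0]]}'
python3 -c "
from h import *
snap('w16')"
```

```text
time: 20.3
tool_pos: [517.1, -296.7, 282.3]
tcp_rot: [3.124, 0.029, -0.325]
contact_force: [0.8, -2.0, 0.6]
grip_width: 91.8
time: 20.8
tool_pos: [515.9, -257.2, 274.9]
tcp_rot: [3.13, 0.04, 0.015]
contact_force: [-0.0, 0.6, -0.1]
grip_width: 91.7
[ 515.9 -257.2  274.9] [3.13  0.04  0.015] 20.8
```

View pics/w16.png

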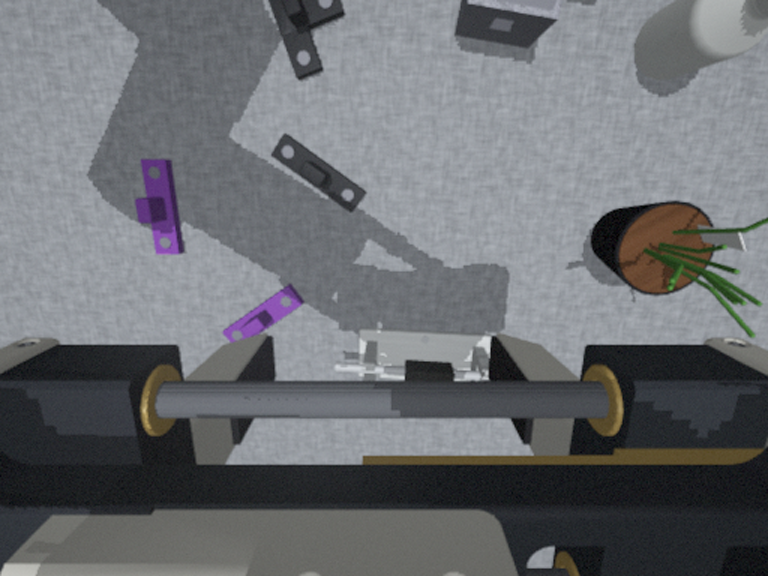

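```bash
cat >> h.py <<'E'
def discs(n,uv,r=60,z=12,show=True):
    """find light dots inside the black blob nearest uv (full-res pixels)"""
    c,im,o=load(n)
    g=cv2.cvtColor(im,cv2.COLOR_RGB2HSV)
    v=im.max(2)
    dark=((v<62)).astype(np.uint8)
    x0,y0=int(max(uv[0]-r,0)),int(max(uv[1]-r,0));x1,y1=int(min(uv[0]+r,512)),int(min(uv[1]+r,384))
    sub=dark[y0:y1,x0:x1]
    cs,h=cv2.findContours(sub,cv2.RETR_CCOMP,cv2.CHAIN_APPROX_NONE)
    out=[]
    for k,ct in enumerate(cs):
        if h[0][k][3]>=0 :
            a=cv2.contourArea(ct)
            if a<6: continue
            m=cv2.moments(ct);p=np.array([m['m10']/m['m00']+x0,m['m01']/m['m00']+y0])
            out.append((a,p,ray(c,p,z)[0]))
    for a,p,w in out: print('area',a,'px',p.round(1),'world',w[:2].round(1))
    return out
E
python3 - <<'E'
from h import *
discs('w16',(211,115)); 
c,im,o=load('w16'); save(im[70:150,160:260],'w16c.png',7); print(im[101,192],im[130,231],im[110,205],im[95,196])
E
```

```text
[148 152 160] [147 151 161] [72 72 76] [64 68 72]
```

View pics/w16c.png

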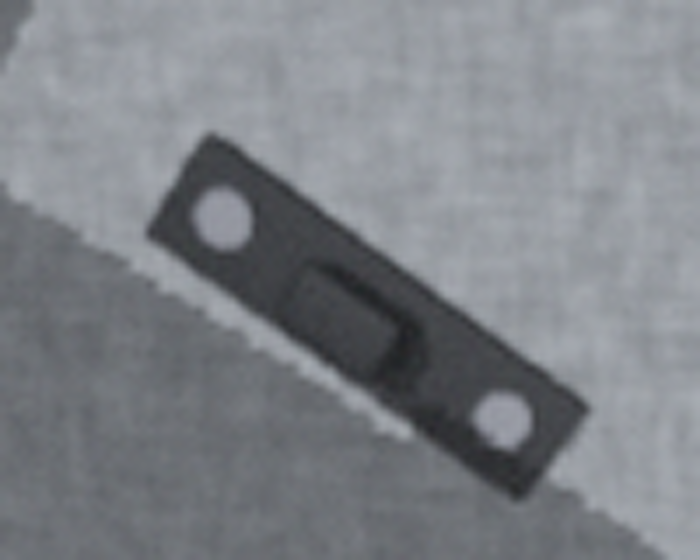

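```bash
sed -i 's/v<62/v<88/' h.py
python3 - <<'E'
from h import *
o=discs('w16',(211,115)); d=o[0][2]-o[1][2];print(np.linalg.norm(d),np.degrees(np.arctan2(d[1],d[0])),(o[0][2]+o[1][2])/2)
c,im,_=load('w16');print(ray(c,np.array([160+345/7,70+330/7]),42))
E
```

```text
area 76.5 px [231.4 129.4] world [ 469.5 -203.7]
area 84.5 px [191.4 100.7] world [ 409.8 -162.9]
72.28126875984462 -34.32166807876133 [ 439.63177196 -183.29939456   12.        ]
[[ 442.01705992 -185.73801159   42.        ]]
```

```bash
python3 -m jog '{"xyz":[[-0.38,0.37,-0.7],[-0.38,0.37,-0.7],[-0.38,0.37,-0.7],[-0.38,0.37,-0.7],[-0.38,0.37,-0.7],[-0.38,0.37,-0.7],[-0.38,0.37,-0.7],[-0.38,0.37,-0.7],[-0.38,0.37,-0.7],[-0.38,0.37,-0.7]],"angular":[[0,-0.38,1],[0,0,1],[0,0,1],[0,0,1],[0,0,1],[0,0,1],[0,0,1],[0,0,1],[0,0,1],[0,0,0.1]]}'
python3 -m jog '{"xyz":[[0,0,0],[0,0,0]],"angular":[[0,0,0],[0,0,0]]}'
python3 -c "
from h import *
snap('w17')"
```

```text
time: 21.85
tool_pos: [437.8, -188.3, 127.1]
tcp_rot: [3.127, -0.002, 0.972]
contact_force: [0.2, 0.1, 1.0]
grip_width: 91.9
time: 22.05
tool_pos: [436.5, -188.2, 125.5]
tcp_rot: [3.131, -0.001, 0.967]
contact_force: [1.3, -0.5, -0.4]
grip_width: 91.6
[ 436.5 -188.2  125.5] [ 3.131e+00 -1.000e-03  9.670e-01] 22.05
```

View pics/w17.png

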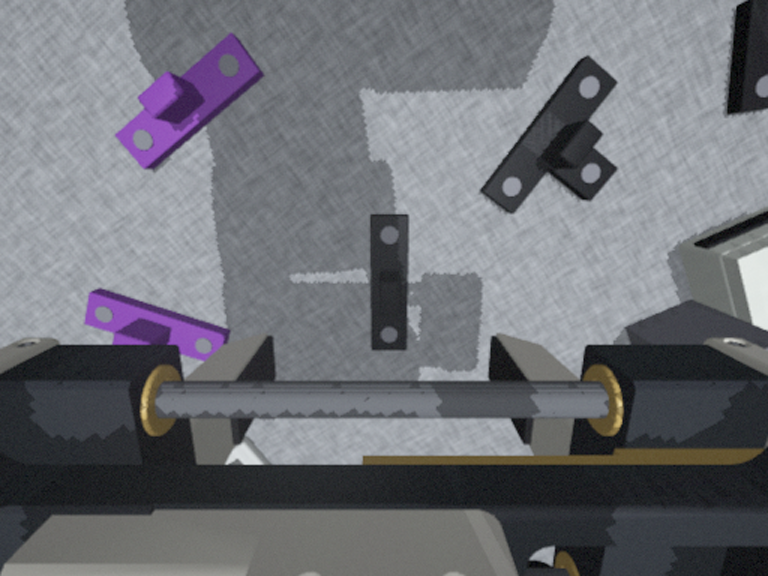

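Run:
```python
from h import *
c,im,o=load('w17')
P=ray(c,np.array([(389.3,234.5),(389,335)])/1.5,12);d=P[0]-P[1];print(P.mean(0),np.linalg.norm(d),np.degrees(np.arctan2(d[1],d[0])), o['tool_pos'])
T=ray(c,np.array([(589.5,87),(511.5,186.5),(591,172.5)])/1.5,12);print('tee',T.round(1))
```

```text
[ 440.48447076 -183.53618695   12.        ] 72.92458180661136 145.5512606112868 [ 436.45039924 -188.23006324  125.53772782]
tee [[405.4 -11.6  12. ]
 [429.8 -79.7  12. ]
 [451.3 -33.1  12. ]]
```

```bash
python3 -m jog '{"xyz":[[0.18,0.24,-0.8],[0,0,-0.8],[0,0,-0.8],[0,0,-0.8],[0,0,-0.8],[0,0,-0.4],[0,0,0]],"angular":[[0,0,0],[0,0,0],[0,0,0],[0,0,0],[0,0,0],[0,0,0],[0,0,0]]}'
```

```text
time: 22.8
tool_pos: [447.6, -189.8, 39.9]
tcp_rot: [3.116, -0.002, 0.957]
contact_force: [0.1, -0.5, 0.8]
grip_width: 91.8
```

```bash
python3 -m jog '{"xyz":[[-0.35,0.3,-0.3],[-0.05,0.05,-0.6],[0,0,-0.3],[0,0,0]],"angular":[[0.14,0.2,0.1],[0,0,0],[0,0,0],[0,0,0]]}'
```

```text
time: 23.2
tool_pos: [440.5, -183.4, 17.2]
tcp_rot: [3.141, -0.002, 0.968]
contact_force: [-0.2, 0.3, 1.0]
grip_width: 92.0
```

```bash
python3 -m jog '{"xyz":[[0,0,-0.1],[0,0,0],[0,0,0],[0,0,0],[0,0,0],[0,0,0],[0,0,0],[0,0,0],[0,0,0],[0,0,0]],"angular":[[0,0,0],[0,0,0],[0,0,0],[0,0,0],[0,0,0],[0,0,0],[0,0,0],[0,0,0],[0,0,0],[0,0,0]]}' 1
python3 -m jog '{"xyz":[[0,0,0],[0,0,0],[0,0,0],[0,0,0]],"angular":[[0,0,0],[0,0,0],[0,0,0],[0,0,0]]}'
```

```text
time: 24.2
tool_pos: [441.5, -183.9, 16.9]
tcp_rot: [3.138, -0.002, 0.968]
contact_force: [0.1, 0.4, 0.2]
grip_width: 16.3
time: 24.6
tool_pos: [441.5, -183.9, 16.9]
tcp_rot: [3.138, -0.002, 0.968]
contact_force: [0.2, -0.6, 0.2]
grip_width: 13.8
```

```bash
python3 -m jog '{"xyz":[[0,0,0.5],[0,0,1],[0.5,0.4,1],[1,0.8,1],[1,0.8,1],[1,0.8,1],[1,0.8,1],[1,0.8,1],[1,0.6,1],[0.5,0.3,0.5]],"angular":[[0,0,0],[0,0,-1],[0,0,-1],[0,0,-1],[0,0,-1],[0,0,-1],[0,0,-1],[0,0,-1],[0,0,-1],[0,0,-1]]}'
python3 -m jog '{"xyz":[[0.3,0.3,0.5],[0,0,0],[0,0,0]],"angular":[[0,0,-1],[0,0,-0.6],[0,0,0]]}'
python3 -c "
from h import *
snap('w18')"
```

```text
time: 25.6
tool_pos: [581.7, -72.1, 208.8]
tcp_rot: [-3.137, -0.004, -0.015]
contact_force: [0.1, -0.2, -1.5]
grip_width: 13.7
time: 25.9
tool_pos: [589.3, -64.1, 223.0]
tcp_rot: [-3.137, -0.009, -0.189]
contact_force: [0.2, -0.3, -1.1]
grip_width: 13.9
[589.3 -64.1 223. ] [-3.137 -0.009 -0.189] 25.9
```

View pics/w18.png

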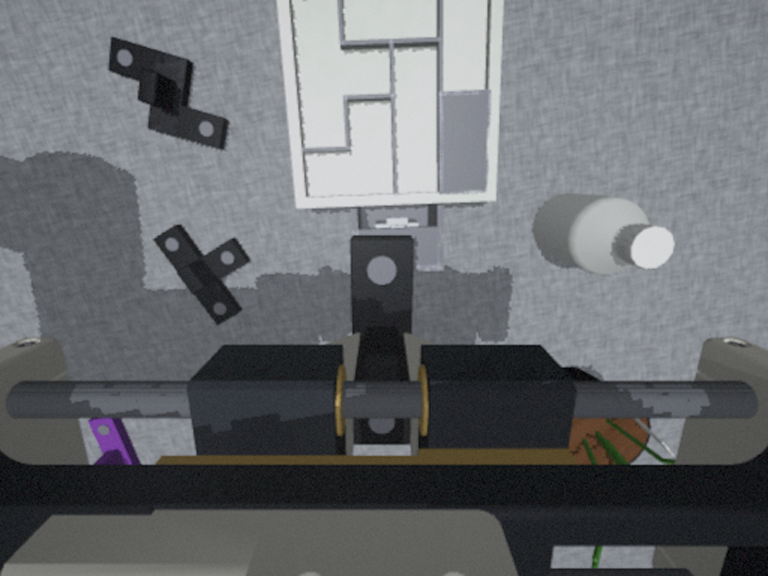

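Run:
```python
from h import *
c,im,o=load('w18'); save(im[0:145,185:340],'w18c.png',5)
```

```text
(no output)
```

View pics/w18c.png

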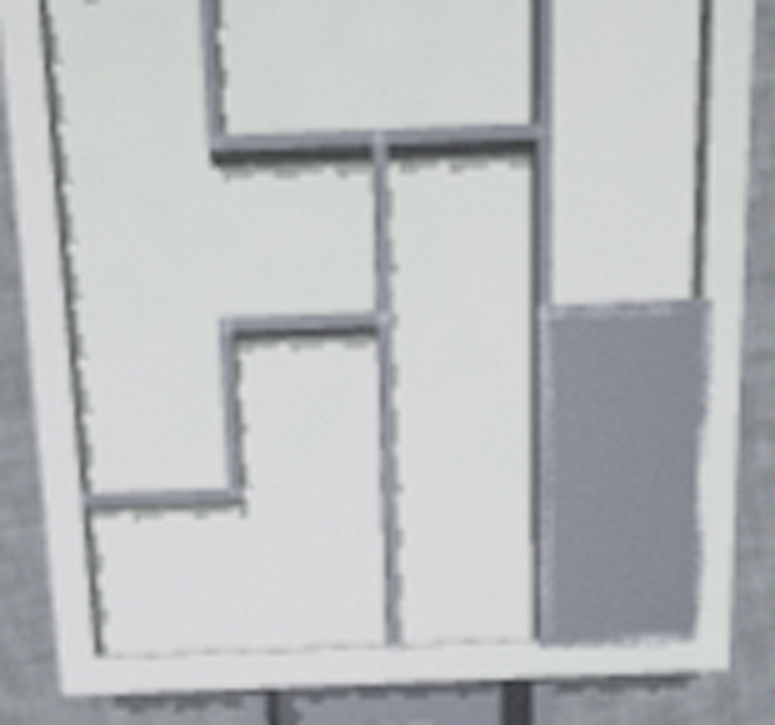

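```bash
cat >> h.py <<'E'
def rigid(A,B):
    A=np.array(A,float);B=np.array(B,float)
    a=A-A.mean(0);b=B-B.mean(0)
    th=np.arctan2((a[:,0]*b[:,1]-a[:,1]*b[:,0]).sum(),(a*b).sum())
    R=np.array([[np.cos(th),-np.sin(th)],[np.sin(th),np.cos(th)]]);t=B.mean(0)-R@A.mean(0)
    res=B-(A@R.T+t);return th,t,res
E
python3 - <<'E'
from h import *
c,im,o=load('w18')
px=[(381,137),(541,133),(214,145),(384,319),(230,326),(235,495),(392,642),(545,307)]
m=[(0,18),(36,18),(-36,18),(0,-18),(-36,-18),(-36,-54),(0,-88.5),(36,-18)]
W=ray(c,np.array(px)/5+[185,0],52)[:,:2]
th,t,res=rigid(m,W);print(np.degrees(th),t.round(1));print(res.round(1))
Wo=ray(c,np.array([(65,692),(727,668)])/5+[185,0],52)[:,:2];print(Wo, (np.array([[-80,-98],[80,-98]])@np.array([[np.cos(th),-np.sin(th)],[np.sin(th),np.cos(th)]]).T+t))
R=np.array([[np.cos(th),-np.sin(th)],[np.sin(th),np.cos(th)]])
for k,v in dict(tee=(-45,0),zig=(-18,54),corner=(-36,-72),bar=(18,-36),hook=(54,36)).items(): print(k,(R@v+t).round(1))
# held bar
P=ray(c,np.array([(381.5,269.5)])/1.5,223-3);print('held disc',P)
E
```

```text
-8.464266346903901 [626.5  83.1]
[[ 0.4 -0. ]
 [-0.9 -0.4]
 [ 0.  -0.1]
 [-0.2 -0.1]
 [ 1.2 -0.4]
 [ 0.1 -0. ]
 [-0.6  0. ]
 [ 0.1  0.9]]
[[533.56437939  -1.15852261]
 [690.87820078 -25.52992637]] [[532.9795974   -2.06769052]
 [691.23685425 -25.6185006 ]]
tee [582.   89.7]
zig [616.7 139.2]
corner [580.3  17.2]
bar [639.   44.8]
hook [685.2 110.7]
held disc [[596.01628085 -26.84619871 220.        ]]
```

```bash
python3 -m jog '{"xyz":[[0.4,0.9,-0.5],[0.4,0.9,-1],[0.4,0.9,-1],[0.4,0.9,-1],[0.4,0.9,-1],[0.4,0.9,-1],[0,0,-0.8],[0,0,0],[0,0,0]],"angular":[[0,0,0.38],[0,0,0],[0,0,0],[0,0,0],[0,0,0],[0,0,0],[0,0,0],[0,0,0],[0,0,0]]}'
```

```text
time: 26.85
tool_pos: [635.6, 45.5, 93.8]
tcp_rot: [-3.139, -0.006, -0.133]
contact_force: [-1.1, 0.1, -1.7]
grip_width: 13.6
```

```bash
python3 -m jog '{"xyz":[[0.16,-0.1,-0.3],[0,0,-0.3],[0,0,0]],"angular":[[0,0.05,-0.15],[0,0,0],[0,0,0]]}'
python3 -c "
from h import *
snap('w19')"
```

```text
time: 27.15
tool_pos: [639.9, 41.9, 83.5]
tcp_rot: [-3.139, -0.004, -0.151]
contact_force: [-0.2, -0.3, -1.4]
grip_width: 14.0
[639.9  41.9  83.5] [-3.139 -0.004 -0.151] 27.15
```

View pics/w19.png

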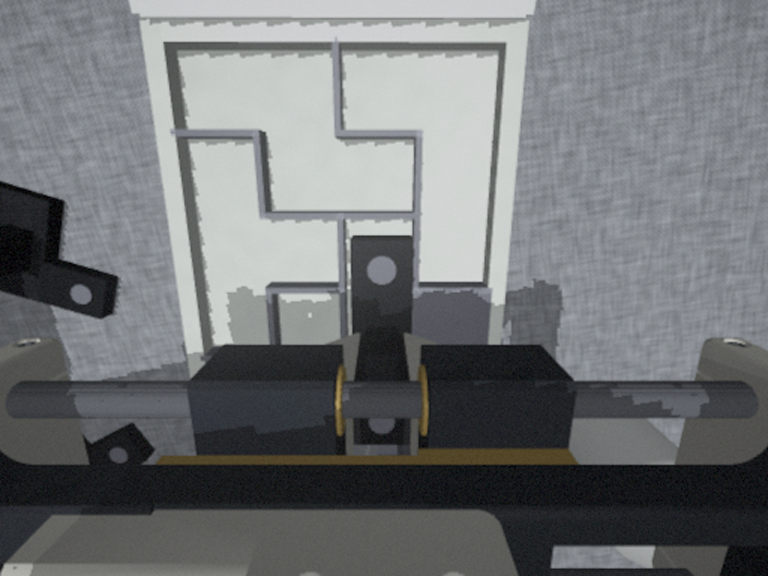

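```bash
cat >> h.py <<'E'
TG=dict(tee=(-45,0),zig=(-18,54),corner=(-36,-72),bar=(18,-36),hook=(54,36))
def bed(n,px,m,s=1.5,off=(0,0)):
    c,im,o=load(n)
    W=ray(c,np.array(px,float)/s+np.array(off),52)[:,:2]
    th,t,res=rigid(m,W);R=np.array([[np.cos(th),-np.sin(th)],[np.sin(th),np.cos(th)]])
    print('bed',np.degrees(th).round(2),t.round(1),'res',np.abs(res).max().round(1),{k:(R@v+t).round(1).tolist() for k,v in TG.items()})
    return th,t,R
E
python3 - <<'E'
from h import *
c,im,o=load('w19')
bed('w19',[(342,214),(417,213),(265,214),(338,133),(420,133),(262,133),(345,288),(271,288),(417,287)],[(0,18),(36,18),(-36,18),(0,54),(36,54),(-36,54),(0,-18),(-36,-18),(36,-18)])
print(ray(c,np.array([(381.5,269.5),(352,236.5),(412,236.5)])/1.5,83.5-4.9))
save(im[80:240,110:350],'w19c.png',3.3)
E
```

```text
bed -8.44 [627.6  84. ] res 1.7 {'tee': [583.1, 90.6], 'zig': [617.7, 140.1], 'corner': [581.4, 18.1], 'bar': [640.1, 45.8], 'hook': [686.3, 111.7]}
[[645.17981226  78.93813366  78.6       ]
 [635.40548069  94.27888258  78.6       ]
 [659.46148756  90.61908904  78.6       ]]
```

View pics/w19c.png

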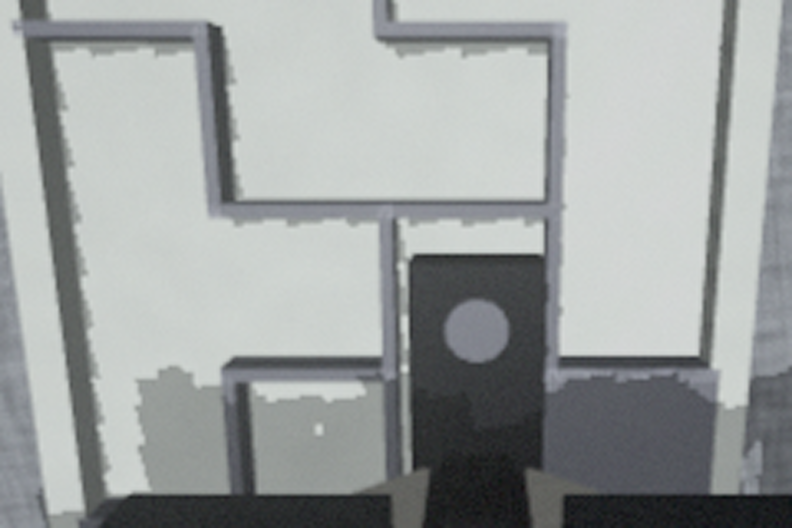

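```bash
python3 -m jog '{"xyz":[[-0.03,0.11,-0.2],[0,0,-0.2],[0,0,-0.2],[0,0,0]],"angular":[[0,0,0],[0,0,0],[0,0,0],[0,0,0]]}'
```

```text
time: 27.6
tool_pos: [639.9, 43.9, 72.0]
tcp_rot: [-3.139, -0.006, -0.151]
contact_force: [-0.1, -0.3, 0.3]
grip_width: 13.6
```

```bash
python3 -m jog '{"xyz":[[-0.02,0.0,-0.25],[0,0,-0.25],[0,0,-0.2],[0,0,0]],"angular":[[0,0.05,0],[0,0,0],[0,0,0],[0,0,0]]}'
```

```text
time: 28.0
tool_pos: [639.8, 44.0, 57.1]
tcp_rot: [-3.14, -0.002, -0.151]
contact_force: [0.1, 0.6, -0.3]
grip_width: 13.8
```

```bash
python3 -m jog '{"xyz":[[0,0,0],[0,0,0],[0,0,0],[0,0,0],[0,0,0],[0,0,0]],"angular":[[0,0,0],[0,0,0],[0,0,0],[0,0,0],[0,0,0],[0,0,0]]}' -0.1
python3 -m jog '{"xyz":[[0,0,0.5],[-0.2,-0.5,1],[-0.7,-0.8,1],[-0.9,-0.8,1],[-0.9,-0.8,1],[-0.9,-0.8,1],[-0.9,-0.8,0.8],[-0.9,-0.8,0.4],[-0.9,-0.8,0],[-0.9,-0.8,0]],"angular":[[0,0,0],[0,0,0],[0,0,0],[0,0,0],[0,0,0],[0,0,0],[0,0,0],[0,0,0],[0,0,0],[0,0,0]]}'
python3 -m jog '{"xyz":[[-0.3,-0.5,0],[0,0,0]],"angular":[[0,0,0.5],[0,0,0]]}' 
python3 -c "
from h import *
snap('w20')"
```

```text
time: 28.6
tool_pos: [640.0, 43.9, 57.5]
tcp_rot: [-3.14, -0.002, -0.151]
contact_force: [-0.1, -0.9, -0.5]
grip_width: 50.0
time: 29.6
tool_pos: [492.7, -96.9, 203.6]
tcp_rot: [3.141, -0.012, -0.146]
contact_force: [-0.4, 0.1, 0.7]
grip_width: 50.8
time: 29.8
tool_pos: [484.9, -108.9, 206.0]
tcp_rot: [3.14, -0.014, -0.095]
contact_force: [-0.3, -0.6, -0.8]
grip_width: 50.4
[ 484.9 -108.9  206. ] [ 3.14  -0.014 -0.095] 29.8
```

View pics/w20.png

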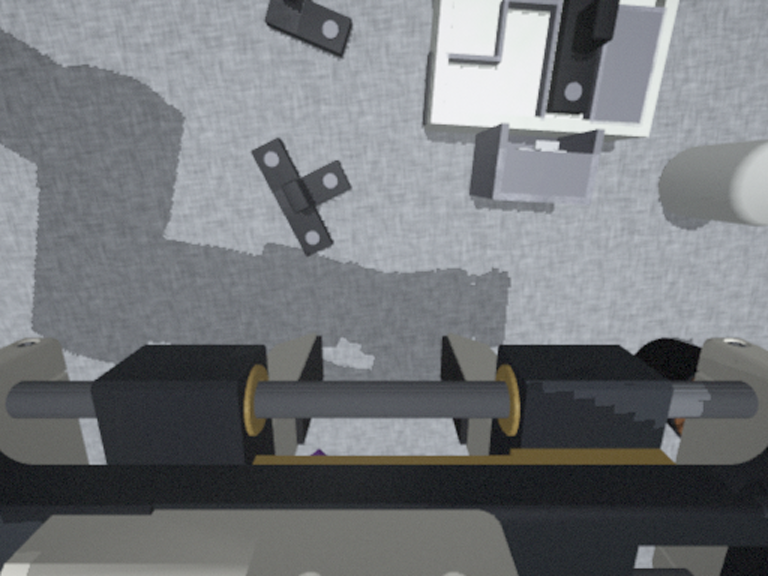

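```bash
cat >> h.py <<'E'
MD=dict(tee=[(-9,36),(-9,-36),(27,0)],bar=[(0,36),(0,-36)])
def tile(n,px,m,s=1.5,off=(0,0),z=12):
    c,im,o=load(n);W=ray(c,np.array(px,float)/s+np.array(off),z)[:,:2]
    th,t,res=rigid(m,W);print('tile yaw',round(th,3),np.degrees(th).round(1),t.round(1),'res',np.abs(res).max().round(2));return th,t
E
python3 - <<'E'
from h import *
th,t=tile('w20',[(271,159),(312,238),(330,181)],MD['tee'])
o=discs('w20',(200,130),r=50)
W=[w[2][:2] for w in o]
E
```

```text
tile yaw 0.343 19.6 [425.5 -43.7] res 0.23
area 104.0 px [207.9 158. ] world [429.1 -79.9]
area 9.0 px [189.4 132.6] world [410.3 -45.4]
area 10.5 px [228.8 120.2] world [462.2 -35.1]
area 143.5 px [220.  119.2] world [451.2 -32.9]
area 129.0 px [180.3 105.5] world [404.4 -11.9]
```

```bash
python3 -m jog '{"xyz":[[-0.4,0.45,-1],[-0.4,0.45,-1],[-0.4,0.45,-1],[-0.4,0.45,-1],[-0.4,0.45,-1],[-0.4,0.45,-1],[-0.4,0.45,-1],[0,0,-0.5],[0,0,0],[0,0,0]],"angular":[[0,0.13,1],[0,0,1],[0,0,1],[0,0,1],[0,0,0.2],[0,0,0],[0,0,0],[0,0,0],[0,0,0],[0,0,0]]}'
```

```text
time: 30.85
tool_pos: [433.6, -37.6, 54.6]
tcp_rot: [3.138, -0.01, 0.354]
contact_force: [-0.8, 0.2, -0.1]
grip_width: 50.2
```

```bash
python3 -m jog '{"xyz":[[-0.4,-0.3,0],[0,0,-0.4],[0,0,-0.5],[0,0,-0.4],[0,0,0]],"angular":[[0,0.08,-0.1],[0,0,0],[0,0,0],[0,0,0],[0,0,0]]}'
```

```text
time: 31.35
tool_pos: [427.1, -44.9, 28.3]
tcp_rot: [3.139, -0.006, 0.341]
contact_force: [0.1, 0.1, 0.5]
grip_width: 50.4
```

```bash
python3 -m jog '{"xyz":[[-0.1,0.05,-0.3],[0,0,-0.25],[0,0,0]],"angular":[[0,0,0],[0,0,0],[0,0,0]]}'
python3 -m jog '{"xyz":[[0,0,0],[0,0,0],[0,0,0],[0,0,0],[0,0,0],[0,0,0],[0,0,0],[0,0,0]],"angular":[[0,0,0],[0,0,0],[0,0,0],[0,0,0],[0,0,0],[0,0,0],[0,0,0],[0,0,0]]}' 1
```

```text
time: 31.65
tool_pos: [424.8, -43.8, 16.0]
tcp_rot: [3.139, -0.005, 0.341]
contact_force: [0.1, -0.3, 0.4]
grip_width: 50.7
time: 32.45
tool_pos: [425.2, -43.8, 16.5]
tcp_rot: [3.138, -0.006, 0.341]
contact_force: [0.4, 0.3, -0.4]
grip_width: 13.9
```

```bash
python3 -m jog '{"xyz":[[0,0,0.5],[0.3,0.2,1],[0.9,0.75,1],[0.9,0.75,1],[0.9,0.75,1],[0.9,0.75,0.3],[0.9,0.75,0],[0.9,0.75,0],[0.9,0.75,0],[0.9,0.75,-0.5]],"angular":[[0,0,0],[0,0,-1],[0,0,-1],[0,0,-1],[0,0,-1],[0,0,-0.7],[0,0,0],[0,0,0],[0,0,0],[0,0,0]]}'
python3 -m jog '{"xyz":[[0,0,0],[0,0,0]],"angular":[[0,0,0],[0,0,0]]}'
```

```text
time: 33.45
tool_pos: [577.3, 84.6, 114.8]
tcp_rot: [-3.14, -0.008, -0.176]
contact_force: [0.9, -0.7, -0.9]
grip_width: 13.8
time: 33.65
tool_pos: [577.7, 86.3, 114.4]
tcp_rot: [-3.14, -0.007, -0.174]
contact_force: [-0.6, -0.1, -0.7]
grip_width: 13.7
```

```bash
python3 -m jog '{"xyz":[[0.24,0.19,-0.5],[0,0,-0.6],[0,0,-0.5],[0,0,0]],"angular":[[0,0.05,0.25],[0,0,0],[0,0,0],[0,0,0]]}'
python3 -c "
from h import *
snap('w21')"
```

```text
time: 34.05
tool_pos: [580.8, 88.8, 80.4]
tcp_rot: [-3.141, 0.0, -0.146]
contact_force: [-0.8, -0.8, -1.7]
grip_width: 13.6
[580.8  88.8  80.4] [-3.141  0.    -0.146] 34.05
```

View pics/w21.png

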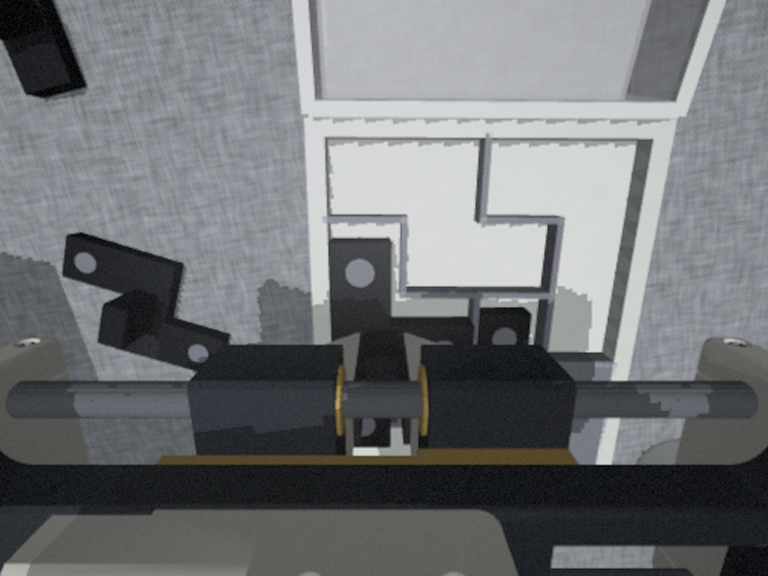

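Run:
```python
from h import *
c,im,o=load('w21')
th,t,R=bed('w21',[(483,219),(562,219),(405,216),(404,291),(477,294),(550,295)],[(0,54),(36,54),(-36,54),(-36,18),(0,18),(36,18)])
w=ray(c,np.array([(360,272)])/1.5,75.9)[0,:2];a=-0.146+0.002
Rt=np.array([[np.cos(a),-np.sin(a)],[np.sin(a),np.cos(a)]])
print('held centre',(w-Rt@[-9,36]).round(1),'bar disc',(ray(c,np.array([(505,338)])/1.5,52)[0,:2]-R@[0,36]).round(1), R@[18,-36]+t)
```

```text
bed -9.6 [625.9  84.5] res 0.9 {'tee': [581.6, 92.0], 'zig': [617.2, 140.7], 'corner': [578.4, 19.5], 'bar': [637.7, 46.0], 'hook': [685.2, 111.0]}
held centre [580.7  89.3] bar disc [634.9  41.6] [637.67157343  45.97004704]
```

```bash
python3 -m jog '{"xyz":[[0.06,0.06,-0.2],[0,0,-0.25],[0,0,-0.2],[0,0,0]],"angular":[[0,0,-0.02],[0,0,0],[0,0,0],[0,0,0]]}'
```

```text
time: 34.5
tool_pos: [582.7, 89.7, 67.5]
tcp_rot: [-3.141, -0.002, -0.149]
contact_force: [0.5, -0.9, -2.7]
grip_width: 14.2
```

```bash
python3 -m jog '{"xyz":[[-0.02,0.05,-0.2],[0,0,-0.25],[0,0,-0.1],[0,0,0]],"angular":[[0,0.02,0.02],[0,0,0],[0,0,0],[0,0,0]]}'
```

```text
time: 34.9
tool_pos: [582.6, 90.9, 56.4]
tcp_rot: [-3.141, -0.001, -0.147]
contact_force: [0.6, -1.1, 2.5]
grip_width: 13.8
```

```bash
python3 -m jog '{"xyz":[[0,0,0],[0,0,0],[0,0,0],[0,0,0],[0,0,0],[0,0,0]],"angular":[[0,0,0],[0,0,0],[0,0,0],[0,0,0],[0,0,0],[0,0,0]]}' -0.1
python3 -m jog '{"xyz":[[0,0,0.5],[0,0,1],[-0.7,-0.4,1],[-0.9,-0.6,1],[-0.9,-0.6,1],[-0.9,-0.6,1],[-0.9,-0.6,0.8],[-0.9,-0.6,0.4],[-0.2,-0.4,0],[0,0,0]],"angular":[[0,0,0],[0,0,0],[0,0,0],[0,0,0],[0,0,0],[0,0,0],[0,0,0],[0,0,0],[0,0,0],[0,0,0]]}'
python3 -c "
from h import *
snap('w22')"
```

```text
time: 35.5
tool_pos: [583.3, 90.9, 56.8]
tcp_rot: [-3.141, -0.002, -0.147]
contact_force: [-0.2, 0.1, 0.1]
grip_width: 50.0
time: 36.5
tool_pos: [472.1, 12.6, 201.6]
tcp_rot: [-3.141, -0.009, -0.146]
contact_force: [0.4, 0.3, 0.7]
grip_width: 50.5
[472.1  12.6 201.6] [-3.141 -0.009 -0.146] 36.5
```

View pics/w22.png

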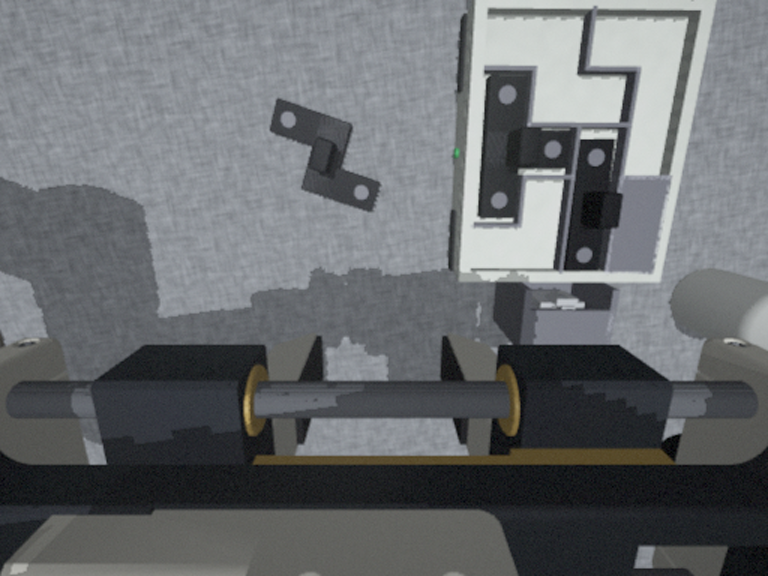

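Run:
```python
from h import *
th,t=tile('w22',[(288,119),(362,192)],[(-36,18),(36,-18)])
discs('w22',(217,103),r=45)
c,im,o=load('w22')
print('bar',tile('w22',[(596,157),(585,254)],MD['bar'],z=52),'tee')
tile('w22',[(507.5,94),(499,200),(552.5,149)],MD['tee'],z=52)
bed('w22',[(588,71),(638,70),(534,69),(530,123),(577,124),(627,124),(521,177),(571,177)],[(0,54),(36,54),(-36,54),(-36,18),(0,18),(36,18),(-36,-18),(0,-18)])
```

```text
tile yaw -0.453 -26.0 [441.7 108.6] res 0.34
area 107.0 px [240.4 127.9] world [465.3  76.7]
area 7.5 px [227.8  96.8] world [456.  115.3]
area 7.0 px [224.8  93. ] world [453.1 120.1]
area 12.5 px [230.   88.7] world [460.2 124. ]
area 6.0 px [212.  88.] world [438.8 127.9]
area 17.0 px [227.  89.] world [456.6 124.2]
area 120.5 px [191.8  79.2] world [416.7 141. ]
tile yaw -0.12 -6.9 [636.5  41.6] res 0.16
bar (np.float64(-0.11961654490417209), array([636.53653125,  41.55241253])) tee
tile yaw -0.148 -8.5 [582.8  91.3] res 0.21
bed -9.47 [625.2  83.2] res 1.5 {'tee': [580.8, 90.6], 'zig': [616.4, 139.5], 'corner': [577.9, 18.1], 'bar': [637.1, 44.8], 'hook': [684.4, 109.9]}
```

```bash
python3 -m jog '{"xyz":[[-0.2,0.6,-0.9],[-0.25,0.6,-1],[-0.25,0.6,-1],[-0.25,0.6,-1],[-0.25,0.6,-1],[-0.25,0.6,-1],[-0.25,0.6,-1],[-0.2,0.6,-0.6],[0,0,0],[0,0,0]],"angular":[[0,0.08,-1],[0,0,-1],[0,0,-1],[0,0,0],[0,0,0],[0,0,0],[0,0,0],[0,0,0],[0,0,0],[0,0,0]]}'
```

```text
time: 37.55
tool_pos: [438.0, 116.6, 41.2]
tcp_rot: [3.139, 0.001, -0.472]
contact_force: [-0.5, -0.4, 1.1]
grip_width: 50.2
```

```bash
python3 -m jog '{"xyz":[[0.15,-0.39,-0.1],[-0.03,0,-0.5],[-0.03,0,-0.4],[0,0,0]],"angular":[[0,0,0.12],[0,0,0],[0,0,0],[0,0,0]]}'
```

```text
time: 37.95
tool_pos: [442.4, 108.2, 21.1]
tcp_rot: [3.141, -0.002, -0.46]
contact_force: [-0.6, -0.7, -0.8]
grip_width: 50.5
```

```bash
python3 -m jog '{"xyz":[[-0.07,0.03,-0.25],[0,0,0]],"angular":[[0,0,0],[0,0,0]]}'
python3 -m jog '{"xyz":[[0,0,0],[0,0,0],[0,0,0],[0,0,0],[0,0,0],[0,0,0],[0,0,0],[0,0,0]],"angular":[[0,0,0],[0,0,0],[0,0,0],[0,0,0],[0,0,0],[0,0,0],[0,0,0],[0,0,0]]}' 1
```

```text
time: 38.15
tool_pos: [440.9, 108.8, 15.7]
tcp_rot: [3.141, -0.002, -0.461]
contact_force: [-0.3, -0.3, 0.1]
grip_width: 50.4
time: 38.95
tool_pos: [441.3, 109.1, 16.4]
tcp_rot: [3.141, -0.003, -0.461]
contact_force: [0.0, 0.3, 0.1]
grip_width: 13.8
```

```bash
python3 -m jog '{"xyz":[[0,0,0.5],[0.2,0,1],[0.9,0.1,1],[0.9,0.15,1],[0.9,0.15,1],[0.9,0.15,0.5],[0.9,0.2,0],[0.9,0.2,0],[0.9,0.2,0],[0.9,0.2,0]],"angular":[[0,0,0],[0,0,1],[0,0,1],[0,0,1],[0,0,0],[0,0,0],[0,0,0],[0,0,0],[0,0,0],[0,0,0]]}'
python3 -m jog '{"xyz":[[0.9,0.1,0],[0.3,0,0],[0,0,0],[0,0,0]],"angular":[[0,0,0],[0,0,0],[0,0,0],[0,0,0]]}'
```

```text
time: 39.95
tool_pos: [589.9, 136.7, 127.3]
tcp_rot: [3.139, -0.001, -0.133]
contact_force: [-0.6, -0.1, -1.1]
grip_width: 13.7
time: 40.35
tool_pos: [614.8, 138.9, 128.4]
tcp_rot: [3.139, -0.0, -0.133]
contact_force: [0.0, 0.2, -1.0]
grip_width: 13.5
```

```bash
python3 -m jog '{"xyz":[[0.05,0.08,-0.5],[0,0,-1],[0,0,-0.9],[0,0,0]],"angular":[[0,0,-0.13],[0,0,0],[0,0,0],[0,0,0]]}'
python3 -c "
from h import *
snap('w23')"
```

```text
time: 40.75
tool_pos: [612.9, 140.6, 78.5]
tcp_rot: [3.138, 0.001, -0.149]
contact_force: [-0.3, 0.3, -1.4]
grip_width: 13.7
[612.9 140.6  78.5] [ 3.138e+00  1.000e-03 -1.490e-01] 40.75
```

View pics/w23.png

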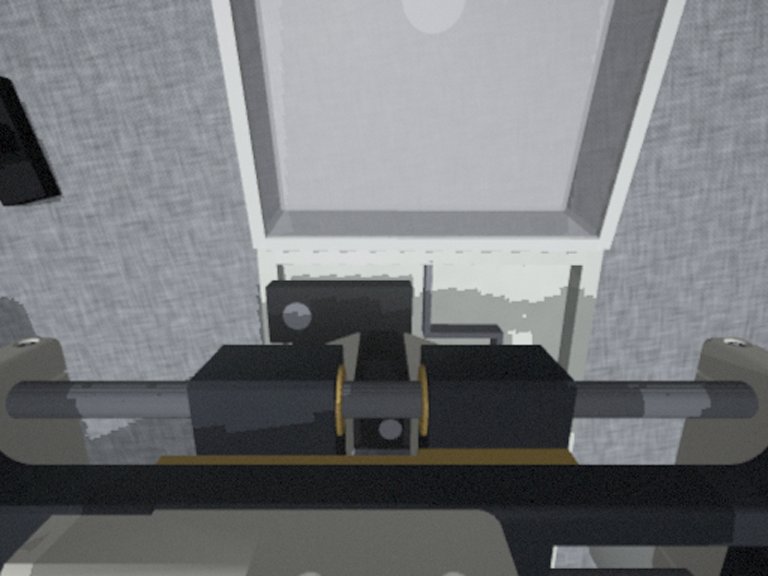

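Run:
```python
from h import *
c,im,o=load('w23')
a=-0.147;R=np.array([[np.cos(a),-np.sin(a)],[np.sin(a),np.cos(a)]])
w=ray(c,np.array([(297,316)])/1.5,74.1)[0,:2];print('held',(w-R@[-36,18]).round(1))
P=ray(c,np.array([(427,331),(500,331)])/1.5,52)[:,:2];print(P.round(1), (P[0]-R@[0,54]+R@[-18,54]).round(1),(P[1]-R@[36,54]+R@[-18,54]).round(1))
```

```text
held [612.4 140. ]
[[634.8 138.9]
 [670.2 133.6]] [617.  141.6] [616.8 141.5]
```

```bash
python3 -m jog '{"xyz":[[0.22,0.03,-0.1],[0,0,-0.2],[0,0,-0.2],[0,0,0]],"angular":[[0,0,0.02],[0,0,0],[0,0,0],[0,0,0]]}'
```

```text
time: 41.2
tool_pos: [619.5, 141.6, 71.7]
tcp_rot: [3.14, -0.004, -0.147]
contact_force: [-0.0, 0.2, -1.6]
grip_width: 14.1
```

```bash
python3 -m jog '{"xyz":[[-0.1,-0.03,-0.1],[0,0,-0.2],[0,0,-0.2],[0,0,0]],"angular":[[0,0.03,0],[0,0,0],[0,0,0],[0,0,0]]}'
```

```text
time: 41.6
tool_pos: [617.5, 141.0, 61.4]
tcp_rot: [3.14, -0.002, -0.147]
contact_force: [-0.6, 0.8, -0.5]
grip_width: 13.8
```

```bash
python3 -m jog '{"xyz":[[0,0,-0.2],[0,0,-0.1],[0,0,0]],"angular":[[0,0,0],[0,0,0],[0,0,0]]}'
python3 -m jog '{"xyz":[[0,0,0],[0,0,0],[0,0,0],[0,0,0],[0,0,0],[0,0,0]],"angular":[[0,0,0],[0,0,0],[0,0,0],[0,0,0],[0,0,0],[0,0,0]]}' -0.1
python3 -m jog '{"xyz":[[0,0,0.5],[0,0,1],[-0.7,0,1],[-0.9,0.2,1],[-0.9,0.3,1],[-0.9,0.3,1],[-0.9,0.3,0.8],[-0.9,0.3,0.4],[-0.9,0.2,0],[0,0,0]],"angular":[[0,0,0],[0,0,0],[0,0,0],[0,0,0],[0,0,0],[0,0,0],[0,0,0],[0,0,0],[0,0,0],[0,0,0]]}'
python3 -c "
from h import *
snap('w24')"
```

```text
time: 41.9
tool_pos: [617.7, 141.0, 56.5]
tcp_rot: [3.14, -0.003, -0.148]
contact_force: [0.6, 0.3, -1.7]
grip_width: 13.9
time: 42.5
tool_pos: [618.1, 141.0, 56.3]
tcp_rot: [3.14, -0.004, -0.148]
contact_force: [-0.1, -0.4, 0.2]
grip_width: 49.9
time: 43.5
tool_pos: [492.2, 173.7, 202.2]
tcp_rot: [-3.14, -0.01, -0.149]
contact_force: [0.4, -0.2, -0.3]
grip_width: 50.8
[492.2 173.7 202.2] [-3.14  -0.01  -0.149] 43.5
```

View pics/w24.png

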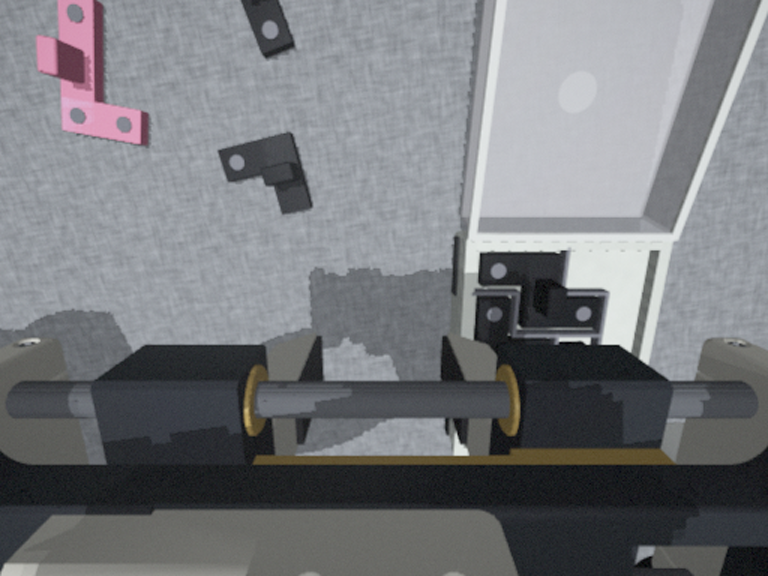

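Run:
```python
from h import *
c,im,o=load('w24'); save(im[80:150,140:215],'w24c.png',10)
```

```text
(no output)
```

View pics/w24c.png

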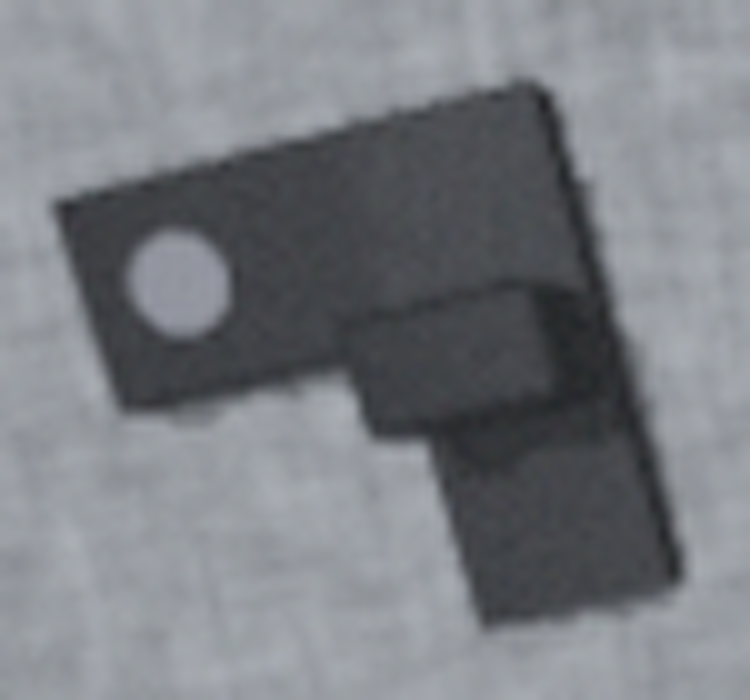

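Run:
```python
from h import *
tile('w24',[(58,205),(122,408),(535,87),(487,625),(665,588),(180,284)],[(31,49),(5,49),(31,-13),(-31,13),(-31,-13),(18,36)],s=10,off=(140,80))
print(ray(load('w24')[0],np.array([(455,365)])/10+[140,80],42))
c=load('w24')[0]
tile('w24',[(498,271),(584,314)],[(-36,18),(36,-18)],z=52)
```

```text
tile yaw 1.646 94.3 [427.1 260.6] res 1.4
[[427.47691762 260.20787414  42.        ]]
tile yaw -0.143 -8.2 [618.1 139.9] res 0.36
```

```bash
python3 -m jog '{"xyz":[[-0.35,0.4,-0.2],[-0.35,0.4,-0.4],[-0.35,0.4,-0.4],[-0.35,0.4,-0.4],[-0.35,0.4,-0.4],[-0.35,0.4,-0.4],[-0.35,0.4,-0.4],[-0.35,0.4,-0.4],[-0.35,0.4,-0.4],[-0.35,0.4,-0.4]],"angular":[[0,0.05,1],[0,0,1],[0,0,1],[0,0,1],[0,0,1],[0,0,1],[0,0,1],[0,0,1],[0,0,1],[0,0,1]]}'
python3 -m jog '{"xyz":[[0,0,-0.5],[0,0,-0.5],[0,0,-0.5],[0,0,-0.5],[0,0,-0.5],[0,0,0],[0,0,0],[0,0,0]],"angular":[[0,0,1],[0,0,1],[0,0,1],[0,0,1],[0,0,1],[0,0,1],[0,0,1],[0,0,0]]}'
```

```text
time: 44.55
tool_pos: [433.3, 254.0, 126.5]
tcp_rot: [3.141, -0.017, 0.934]
contact_force: [0.2, -0.7, 0.3]
grip_width: 50.9
time: 45.35
tool_pos: [440.8, 254.4, 72.8]
tcp_rot: [3.139, -0.018, 1.698]
contact_force: [0.1, -0.5, -0.2]
grip_width: 50.5
```

```bash
python3 -m jog '{"xyz":[[-0.69,0.3,-0.1],[0,0,0]],"angular":[[-0.17,0,-0.5],[0,0,0]]}'
python3 -c "
from h import *
snap('w25')"
```

```text
time: 45.55
tool_pos: [428.7, 260.2, 70.7]
tcp_rot: [3.14, -0.0, 1.637]
contact_force: [-0.3, -0.7, 0.5]
grip_width: 50.9
[428.7 260.2  70.7] [ 3.14  -0.     1.637] 45.55
```

View pics/w25.png

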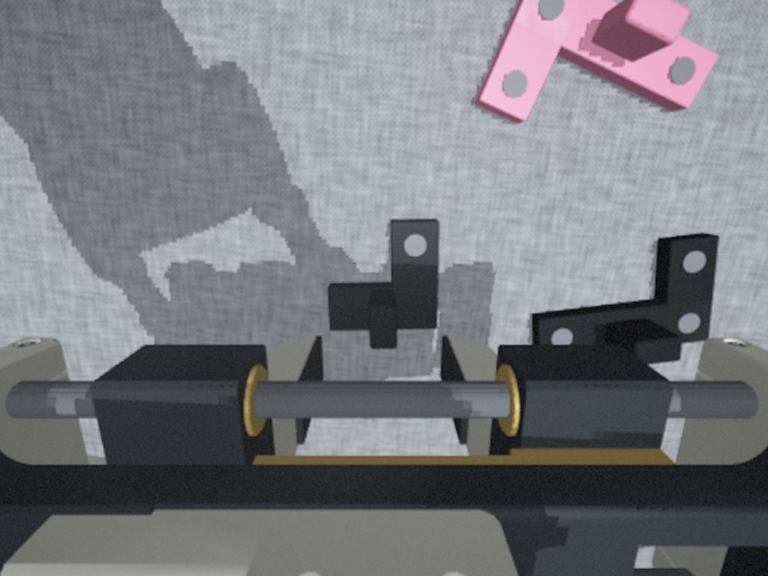

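Run:
```python
from h import *
tile('w25',[(438,219),(391,220),(330,285),(415,245),(391,283)],[(31,49),(5,49),(-31,13),(18,36),(5,13)])
c=load('w25')[0]
tile('w25',[(694,262),(689,323),(562,338)],[(-36,36),(0,36),(0,-36)])
```

```text
tile yaw 1.657 94.9 [425.6 262. ] res 1.51
tile yaw 0.194 11.1 [430.6 402. ] res 0.15
```

```bash
python3 -m jog '{"xyz":[[-0.12,0.05,-0.4],[-0.03,0,-0.6],[-0.03,0,-0.6],[-0.03,0,-0.5],[0,0,0]],"angular":[[0,0,0.12],[0,0,0],[0,0,0],[0,0,0],[0,0,0]]}'
```

```text
time: 46.1
tool_pos: [428.7, 260.7, 26.9]
tcp_rot: [3.134, -0.003, 1.653]
contact_force: [0.3, -0.4, -0.4]
grip_width: 50.7
```

```bash
python3 -m jog '{"xyz":[[-0.14,0.02,-0.3],[-0.02,0,-0.25],[0,0,0]],"angular":[[0,0.06,0],[0,0,0],[0,0,0]]}'
python3 -m jog '{"xyz":[[0,0,0],[0,0,0],[0,0,0],[0,0,0],[0,0,0],[0,0,0],[0,0,0],[0,0,0]],"angular":[[0,0,0],[0,0,0],[0,0,0],[0,0,0],[0,0,0],[0,0,0],[0,0,0],[0,0,0]]}' 1
```

```text
time: 46.4
tool_pos: [426.0, 261.0, 15.3]
tcp_rot: [3.14, -0.004, 1.653]
contact_force: [0.4, 0.6, -0.4]
grip_width: 50.4
time: 47.2
tool_pos: [426.7, 261.4, 16.3]
tcp_rot: [3.138, -0.005, 1.653]
contact_force: [0.6, 1.1, 0.0]
grip_width: 13.6
```

```bash
python3 -m jog '{"xyz":[[0,0,0.5],[0,-0.3,1],[0.2,-0.7,1],[0.3,-0.8,1],[0.4,-0.9,1],[0.5,-0.9,1],[0.5,-0.9,0.5],[0.5,-0.9,0],[0.5,-0.9,0],[0.5,-0.9,0]],"angular":[[0,0,0],[0,0,-1],[0,0,-1],[0,0,-1],[0,0,-1],[0,0,-1],[0,0,-1],[0,0,-1],[0,0,-1],[0,0,-1]]}'
python3 -m jog '{"xyz":[[0.7,-0.9,0],[0.8,-0.9,0],[0.8,-0.9,0],[0.8,-0.8,0],[0.5,-0.7,0],[0.3,-0.2,0],[0,0,0],[0,0,0],[0,0,0],[0,0,0]],"angular":[[0,0,-1],[0,0,-1],[0,0,-1],[0,0,-1],[0,0,-1],[0,0,-1],[0,0,-1],[0,0,-1],[0,0,-0.2],[0,0,0]]}'
```

```text
time: 48.2
tool_pos: [494.2, 113.4, 147.5]
tcp_rot: [3.139, -0.009, 0.678]
contact_force: [-0.2, 0.5, -1.0]
grip_width: 13.6
time: 49.2
tool_pos: [574.6, 18.1, 153.8]
tcp_rot: [3.138, -0.011, -0.221]
contact_force: [-0.2, 0.1, -1.0]
grip_width: 14.0
```

```bash
python3 -m jog '{"xyz":[[0.29,0,-0.8],[0,0,-1],[0,0,-1],[0,0,-0.6],[0,0,0]],"angular":[[0,0.1,0.7],[0,0,0],[0,0,0],[0,0,0],[0,0,0]]}'
python3 -c "
from h import *
snap('w26')"
```

```text
time: 49.7
tool_pos: [580.7, 18.7, 86.1]
tcp_rot: [3.136, -0.004, -0.133]
contact_force: [-0.4, 0.3, -0.2]
grip_width: 14.0
[580.7  18.7  86.1] [ 3.136 -0.004 -0.133] 49.7
```

View pics/w26.png

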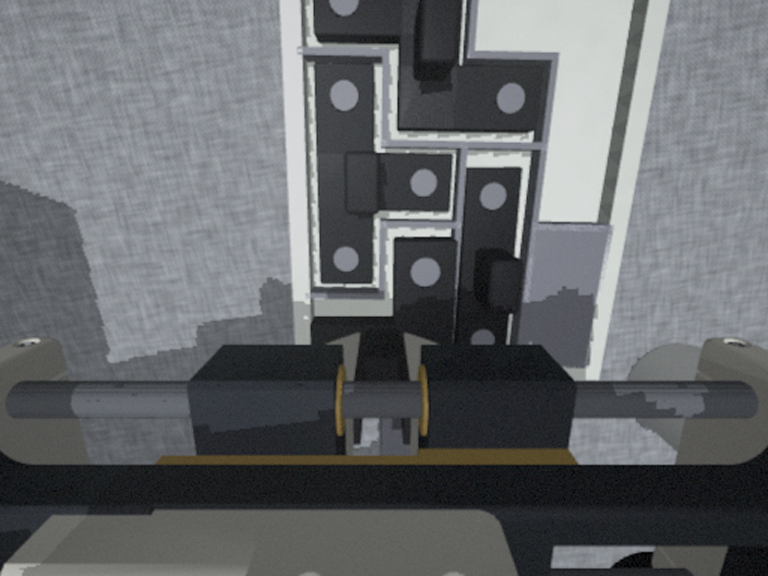

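Run:
```python
from h import *
c,im,o=load('w26')
th,t,R=bed('w26',[(464,146),(543,146),(384,145),(384,222),(460,226),(380,51),(556,55)],[(0,18),(36,18),(-36,18),(-36,-18),(0,-18),(-36,54),(36,54)])
a=-0.133;Rt=np.array([[np.cos(a),-np.sin(a)],[np.sin(a),np.cos(a)]])
w=ray(c,np.array([(425.7,271)])/1.5,81.8)[0,:2];print('held',(w-Rt@[18,36]).round(1))
tile('w26',[(344,95),(346,259),(423.5,183)],MD['tee'],z=52)
tile('w26',[(492.5,196),(482,339)],MD['bar'],z=52)
print(w, ray(c,np.array([(510.5,98)])/1.5,52)[0,:2]-R@[36,-18])
```

```text
bed -8.0 [626.3  83.5] res 1.7 {'tee': [581.8, 89.7], 'zig': [616.0, 139.4], 'corner': [580.6, 17.2], 'bar': [639.1, 45.3], 'hook': [684.8, 111.6]}
held [580.8  19.7]
tile yaw -0.146 -8.4 [582.4  91.1] res 0.32
tile yaw -0.131 -7.5 [635.7  41.4] res 0.18
[603.39309368  52.95591664] [617.28859548 140.43789163]
```

```bash
python3 -m jog '{"xyz":[[0,-0.08,-0.3],[0,0,-0.3],[0,0,-0.2],[0,0,0]],"angular":[[0.04,0,-0.14],[0,0,0],[0,0,0],[0,0,0]]}'
```

```text
time: 50.15
tool_pos: [582.8, 16.8, 72.5]
tcp_rot: [3.141, -0.009, -0.148]
contact_force: [-0.1, 0.6, -0.9]
grip_width: 13.9
```

```bash
python3 -m jog '{"xyz":[[-0.13,0,-0.15],[0,0,-0.25],[0,0,0]],"angular":[[0,0.09,0],[0,0,0],[0,0,0]]}'
```

```text
time: 50.45
tool_pos: [580.2, 16.8, 64.3]
tcp_rot: [3.139, 0.0, -0.148]
contact_force: [-0.0, -0.5, -1.0]
grip_width: 14.4
```

```bash
python3 -m jog '{"xyz":[[0,0,-0.25],[0,0,-0.15],[0,0,0]],"angular":[[0,0,0],[0,0,0],[0,0,0]]}'
```

```text
time: 50.75
tool_pos: [580.5, 16.8, 56.2]
tcp_rot: [3.14, -0.001, -0.147]
contact_force: [-0.6, 1.2, 4.0]
grip_width: 13.9
```

```bash
python3 -m jog '{"xyz":[[0,0,0],[0,0,0],[0,0,0],[0,0,0],[0,0,0],[0,0,0]],"angular":[[0,0,0],[0,0,0],[0,0,0],[0,0,0],[0,0,0],[0,0,0]]}' -0.1
python3 -m jog '{"xyz":[[0,0,0.5],[0,0,1],[0,0,1],[0,0,1],[0,-0.7,1],[0,-0.9,0.3],[0,-0.9,0],[0,-0.8,0],[0,0,0]],"angular":[[0,0,0],[0,0,0],[0,0,0],[0,0,0],[0,0,0],[0,0,0],[0,0,0],[0,0,0],[0,0,0]]}'
python3 -c "
from h import *
snap('w27')"
```

```text
time: 51.35
tool_pos: [580.9, 16.8, 56.2]
tcp_rot: [3.14, -0.002, -0.147]
contact_force: [0.4, 0.4, -0.7]
grip_width: 50.2
time: 52.25
tool_pos: [581.0, -51.0, 162.3]
tcp_rot: [3.139, -0.006, -0.146]
contact_force: [0.4, 0.6, 0.8]
grip_width: 50.4
[581.  -51.  162.3] [ 3.139 -0.006 -0.146] 52.25
```

View pics/w27.png

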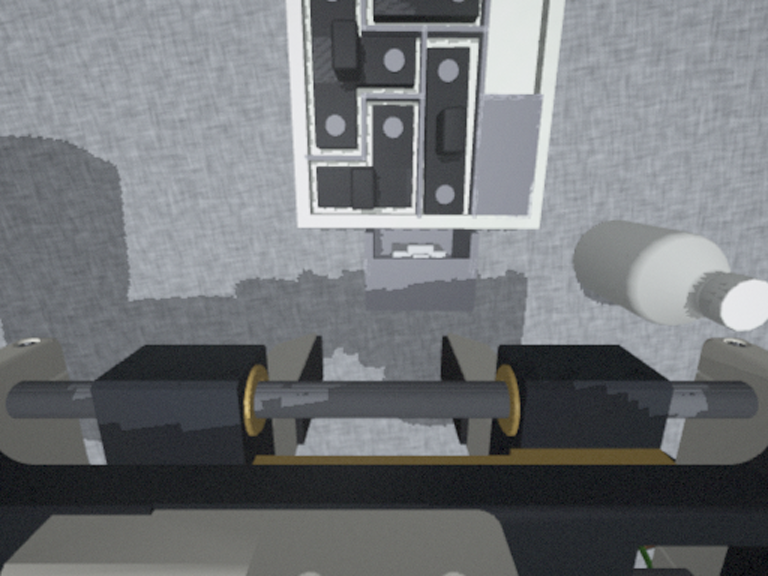

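Run:
```python
from h import *
c,im,o=load('w27')
bed('w27',[(424,31),(421,97),(364,97),(363,158),(484,30),(364,31)],[(0,18),(0,-18),(-36,-18),(-36,-54),(36,18),(-36,18)])
tile('w27',[(448,70),(445,194)],MD['bar'],z=52)
tile('w27',[(394.5,60),(335.5,125)],[(27,0),(-9,-36)],z=52)
save(im[0:160,190:380],'w27c.png',4)
```

```text
bed -8.62 [626.   82.5] res 0.9 {'tee': [581.5, 89.3], 'zig': [616.3, 138.6], 'corner': [579.6, 16.8], 'bar': [638.4, 44.3], 'hook': [684.8, 110.1]}
tile yaw -0.127 -7.3 [635.9  41.6] res 0.14
tile yaw -0.148 -8.5 [582.7  91.3] res 0.06
```

View pics/w27c.png

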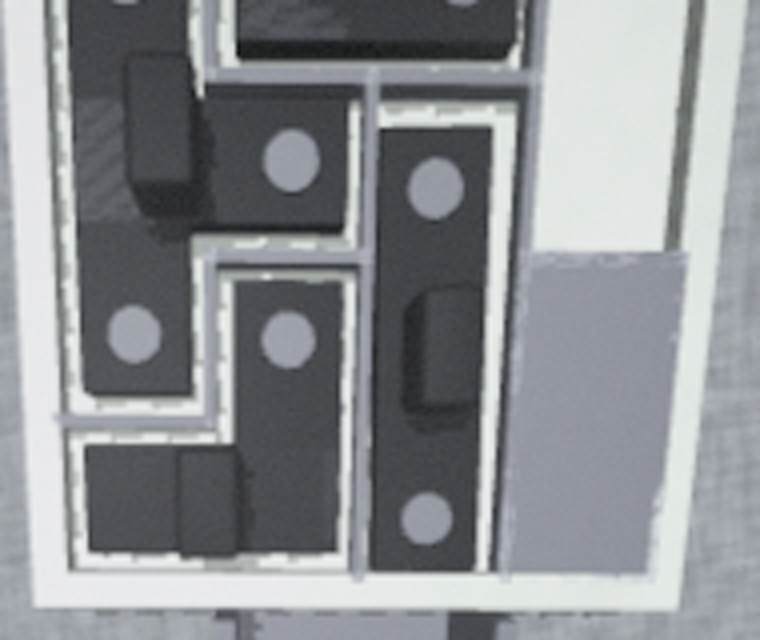

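```bash
python3 -m jog '{"xyz":[[-0.5,1,0.2],[-0.5,1,0.2],[-0.5,1,0.2],[-0.5,1,0.2],[-0.5,1,0.2],[-0.4,1,0.2],[-0.4,1,0.2],[-0.4,1,0.2],[-0.4,1,0],[-0.4,1,0]],"angular":[[0,0,1],[0,0,1],[0,0,1],[0,0,0.3],[0,0,0],[0,0,0],[0,0,0],[0,0,0],[0,0,0],[0,0,0]]}'
python3 -m jog '{"xyz":[[-0.3,1,0],[-0.3,1,0],[-0.3,1,0],[-0.3,1,0],[-0.3,1,0],[-0.3,1,0],[-0.3,0.6,0],[0,0,0],[0,0,0]],"angular":[[0,0,0],[0,0,0],[0,0,0],[0,0,0],[0,0,0],[0,0,0],[0,0,0],[0,0,0],[0,0,0]]}'
python3 -c "
from h import *
snap('w28')"
```

```text
time: 53.3
tool_pos: [483.9, 162.4, 192.9]
tcp_rot: [-3.138, 0.001, 0.215]
contact_force: [0.3, -0.1, -0.6]
grip_width: 50.8
time: 54.2
tool_pos: [432.7, 307.0, 191.4]
tcp_rot: [-3.136, 0.007, 0.224]
contact_force: [-0.8, 0.0, 0.2]
grip_width: 50.7
[432.7 307.  191.4] [-3.136  0.007  0.224] 54.2
```

View pics/w28.png

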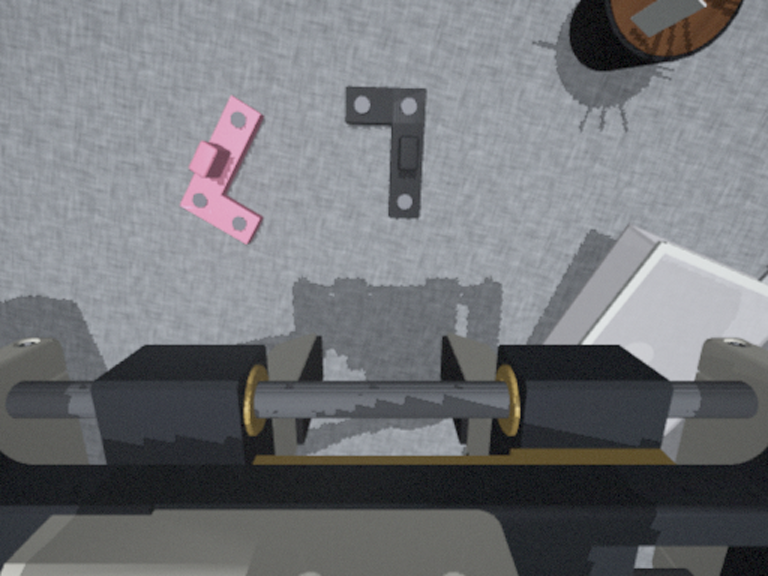

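Run:
```python
from h import *
tile('w28',[(362,105),(409,105.5),(404,202)],[(-36,36),(0,36),(0,-36)])
```

```text
tile yaw 0.191 10.9 [430.4 400.7] res 0.57
```

```bash
python3 -m jog '{"xyz":[[-0.05,0.6,-0.9],[-0.05,0.6,-0.9],[-0.05,0.6,-0.9],[-0.05,0.6,-0.9],[-0.05,0.6,-0.9],[-0.05,0.6,-0.9],[-0.05,0.6,-0.9],[-0.05,0.6,-0.7],[0,0,0],[0,0,0]],"angular":[[0,0,-0.3],[0,0,0],[0,0,0],[0,0,0],[0,0,0],[0,0,0],[0,0,0],[0,0,0],[0,0,0],[0,0,0]]}'
```

```text
time: 55.25
tool_pos: [430.6, 396.9, 47.5]
tcp_rot: [-3.138, 0.004, 0.178]
contact_force: [0.5, 0.1, 0.5]
grip_width: 50.3
```

```bash
python3 -m jog '{"xyz":[[0,0.2,-0.3],[0,0,-0.6],[0,0,-0.4],[0,0,0]],"angular":[[0,0,0.12],[0,0,0],[0,0,0],[0,0,0]]}'
```

```text
time: 55.65
tool_pos: [432.4, 399.6, 21.8]
tcp_rot: [-3.137, 0.001, 0.189]
contact_force: [-0.9, 0.1, 0.2]
grip_width: 50.5
```

```bash
python3 -m jog '{"xyz":[[-0.1,0.07,-0.25],[0,0,0]],"angular":[[0,0,0],[0,0,0]]}'
python3 -m jog '{"xyz":[[0,0,0],[0,0,0],[0,0,0],[0,0,0],[0,0,0],[0,0,0],[0,0,0],[0,0,0]],"angular":[[0,0,0],[0,0,0],[0,0,0],[0,0,0],[0,0,0],[0,0,0],[0,0,0],[0,0,0]]}' 1
```

```text
time: 55.85
tool_pos: [430.3, 400.8, 16.2]
tcp_rot: [-3.137, 0.002, 0.189]
contact_force: [-0.3, 1.2, -0.4]
grip_width: 50.5
time: 56.65
tool_pos: [430.5, 401.3, 17.0]
tcp_rot: [-3.137, 0.0, 0.189]
contact_force: [-0.2, 0.5, -0.1]
grip_width: 13.8
```

```bash
python3 -m jog '{"xyz":[[0,0,0.5],[0,-0.1,1],[0,-0.3,1],[0.2,-0.9,1],[0.4,-1,1],[0.6,-1,1],[0.8,-1,1],[1,-1,0.8],[1,-1,0.4],[1,-1,0]],"angular":[[0,0,0],[0,0,-1],[0,0,-1],[0,0,-1],[0,0,-0.2],[0,0,0],[0,0,0],[0,0,0],[0,0,0],[0,0,0]]}'
python3 -m jog '{"xyz":[[1,-1,0],[1,-1,0],[1,-1,0],[1,-1,0],[1,-1,0],[1,-0.9,0],[1,-0.3,0],[0.5,0,0],[0,0,0],[0,0,0]],"angular":[[0,0,0],[0,0,0],[0,0,0],[0,0,0],[0,0,0],[0,0,0],[0,0,0],[0,0,0],[0,0,0],[0,0,0]]}'
```

```text
time: 57.65
tool_pos: [529.7, 251.6, 183.5]
tcp_rot: [-3.135, -0.001, -0.154]
contact_force: [0.1, -0.0, -0.8]
grip_width: 13.9
time: 58.65
tool_pos: [686.1, 117.0, 190.7]
tcp_rot: [-3.134, -0.006, -0.159]
contact_force: [-0.3, 0.6, -1.2]
grip_width: 13.6
```

```bash
python3 -m jog '{"xyz":[[0,-0.2,-0.8],[0,0,-1],[0,0,-1],[0,0,-1],[0,0,-1],[0,0,-0.6],[0,0,0]],"angular":[[-0.07,0.05,0.1],[0,0,0],[0,0,0],[0,0,0],[0,0,0],[0,0,0],[0,0,0]]}'
python3 -c "
from h import *
snap('w29')"
```

```text
time: 59.35
tool_pos: [679.4, 114.4, 75.3]
tcp_rot: [3.137, 0.004, -0.141]
contact_force: [0.2, -0.4, -2.0]
grip_width: 13.8
[679.4 114.4  75.3] [ 3.137  0.004 -0.141] 59.35
```

View pics/w29.png

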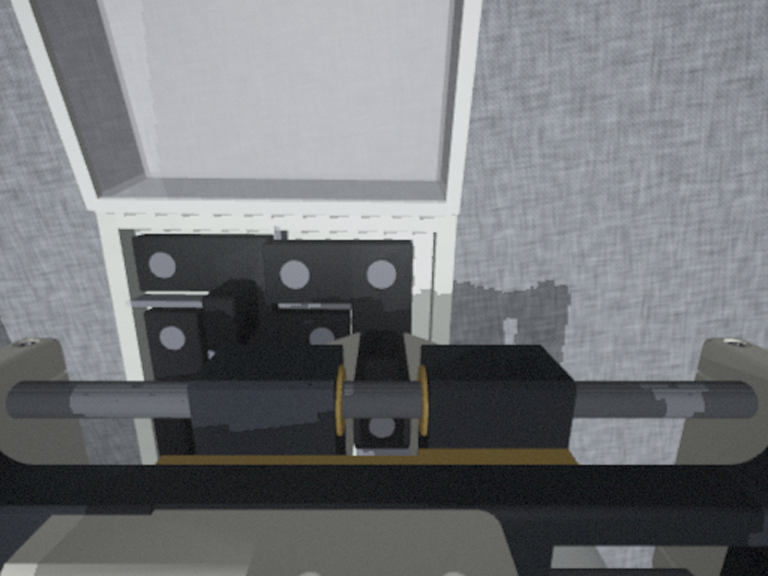

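Run:
```python
from h import *
tile('w29',[(295,275),(382,275)],[(-36,36),(0,36)],z=70.3)
c=load('w29')[0]
P=ray(c,np.array([(162,265),(173,338)])/1.5,52)[:,:2];print(P.round(1))
# expected: zig at (618,140) yaw -.145; tee at (582.6,91.2)
a=-.147;R=np.array([[np.cos(a),-np.sin(a)],[np.sin(a),np.cos(a)]]);print((R@[-36,18]+[618,140]).round(1),(R@[-9,36]+[582.6,91.2]).round(1))
# outer rim right: corner (457,210)
print(ray(c,np.array([(437,235)])/1.5,52)[:,:2])
```

```text
tile yaw -0.14 -8.0 [679.1 113.5] res 0.11
[[583.9 163.5]
 [578.7 127.7]]
[585.  163.1] [579.  128.1]
[[710.58101759 159.60831235]]
```

```bash
python3 -m jog '{"xyz":[[0.3,-0.12,0],[0,0,-0.1],[0,0,0]],"angular":[[0.03,0,-0.06],[0,0,0],[0,0,0]]}'
```

```text
time: 59.7
tool_pos: [687.9, 112.1, 77.1]
tcp_rot: [-3.141, -0.001, -0.147]
contact_force: [-0.7, -0.8, -2.1]
grip_width: 13.8
```

```bash
python3 -m jog '{"xyz":[[-0.11,0,-0.2],[0,0,-0.25],[0,0,0]],"angular":[[0,0,0],[0,0,0],[0,0,0]]}'
```

```text
time: 60.0
tool_pos: [686.3, 111.9, 68.9]
tcp_rot: [-3.141, -0.004, -0.147]
contact_force: [-0.7, -0.3, -2.2]
grip_width: 13.7
```

```bash
python3 -m jog '{"xyz":[[-0.05,0,-0.25],[0,0,-0.25],[0,0,-0.15],[0,0,0]],"angular":[[0,0.03,0],[0,0,0],[0,0,0],[0,0,0]]}'
```

```text
time: 60.4
tool_pos: [685.4, 112.0, 57.2]
tcp_rot: [-3.141, -0.002, -0.147]
contact_force: [-1.0, -0.2, 0.2]
grip_width: 13.9
```

```bash
python3 -m jog '{"xyz":[[0,0,0],[0,0,0],[0,0,0],[0,0,0],[0,0,0],[0,0,0]],"angular":[[0,0,0],[0,0,0],[0,0,0],[0,0,0],[0,0,0],[0,0,0]]}' -0.1
python3 -m jog '{"xyz":[[0,0,0.5],[0,0,1],[0,0,1],[-0.3,-0.4,1],[-0.5,-1,1],[-0.5,-1,1],[-0.5,-1,1],[-0.5,-1,1],[-0.5,-1,1],[-0.5,-1,0.5]],"angular":[[0,0,0],[0,0,0],[0,0,0],[0,0,0],[0,0,0],[0,0,0],[0,0,0],[0,0,0],[0,0,0],[0,0,0]]}'
python3 -m jog '{"xyz":[[-0.3,-1,0],[0,-0.5,0],[0,0,0],[0,0,0]],"angular":[[0,0,0],[0,0,0],[0,0,0],[0,0,0]]}'
python3 -c "
from h import *
snap('w30');snap('sd7','side');snap('sc7','scene')"
```

```text
time: 61.0
tool_pos: [685.6, 112.0, 56.5]
tcp_rot: [-3.141, -0.002, -0.147]
contact_force: [-0.5, 0.2, 0.5]
grip_width: 50.2
time: 62.0
tool_pos: [616.5, -17.1, 248.2]
tcp_rot: [-3.141, -0.005, -0.142]
contact_force: [1.1, -0.3, 1.0]
grip_width: 50.4
time: 62.4
tool_pos: [610.5, -50.3, 254.0]
tcp_rot: [3.142, -0.013, -0.145]
contact_force: [-0.2, -0.2, -0.1]
grip_width: 50.4
[610.5 -50.3 254. ] [ 3.142 -0.013 -0.145] 62.4
[610.5 -50.1 253.8] [ 3.141 -0.013 -0.145] 62.45
[610.5 -49.9 253.6] [ 3.141 -0.012 -0.144] 62.5
```

View pics/w30.png

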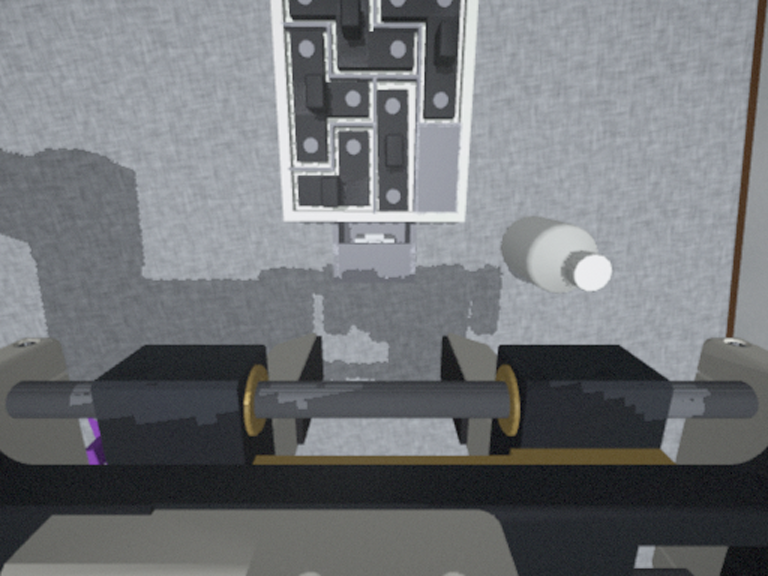

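View pics/sd7.png

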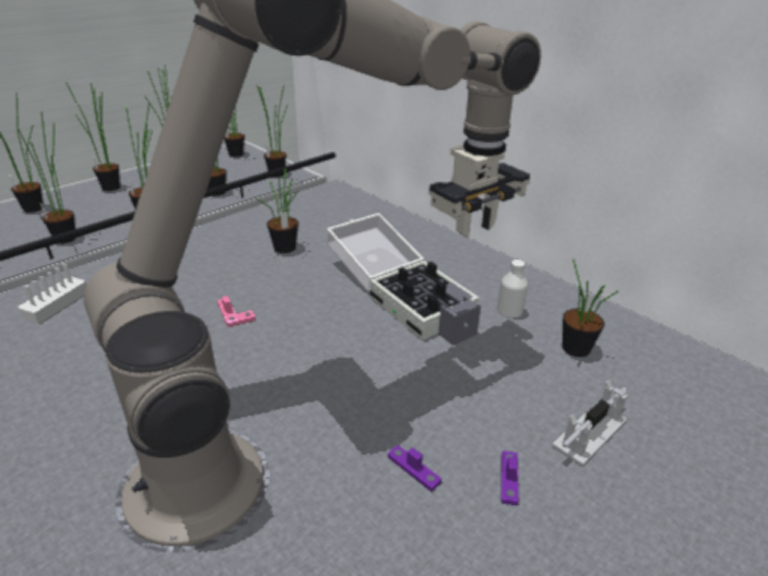

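Run:
```python
from h import *
c,im,o=load('w30')
save(im[0:160,175:325],'w30c.png',5)
tile('w30',[(392.5,106),(393,196)],MD['bar'],z=52)
tile('w30',[(306.5,48),(311,145.5),(352.5,99)],MD['tee'],z=52)
tile('w30',[(398,49),(306,0)],[(36,-18),(-36,18)],z=52)
tile('w30',[(398,0),(444.5,0),(440,100)],[(-36,36),(0,36),(0,-36)],z=52)
P=ray(c,np.array([(285,219),(463,219)])/1.5,52);print(P.round(1))
```

```text
tile yaw -0.131 -7.5 [635.9  41.3] res 0.05
tile yaw -0.148 -8.5 [582.5  91.1] res 0.51
tile yaw -0.118 -6.8 [617.8 139.2] res 0.8
tile yaw -0.148 -8.5 [685.3 110.6] res 0.97
[[ 5.342e+02 -2.000e-01  5.200e+01]
 [ 6.898e+02 -2.320e+01  5.200e+01]]
```

View pics/w30c.png

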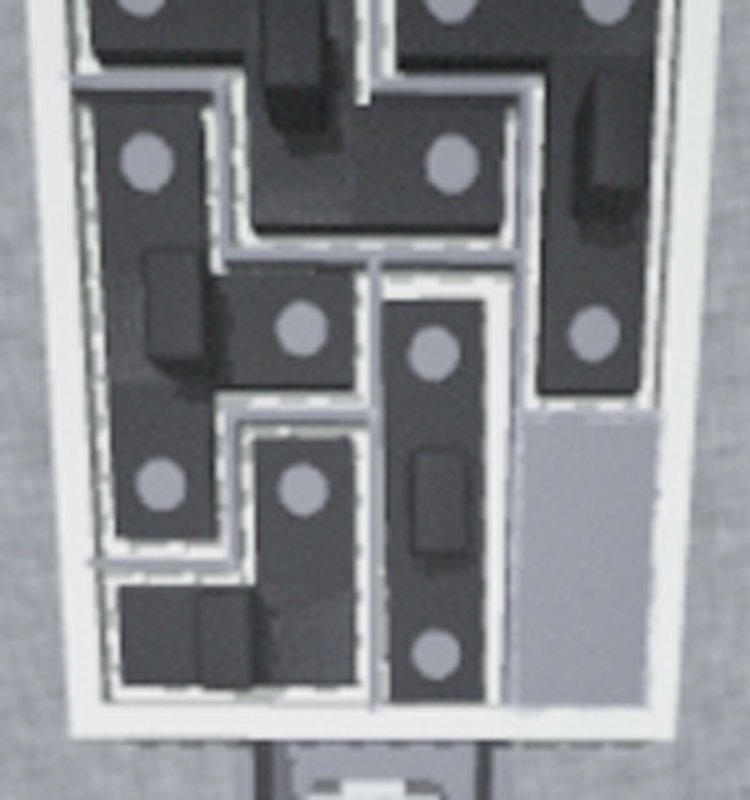

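Run:
```python
from h import *
c,im,o=load('sd7');save(im[240:315,360:430],'sd7c.png',8)
c,im,o=load('sc7');save(im[110:170,140:215],'sc7c.png',8)
for n in('sd7','sc7'):
    c=load(n)[0];print(n,proj(c,[(656,-388.6,45),(457,-383.6,45),(556.5,-386,45),(556.5,-386,63)]).round(1).tolist())
```

```text
sd7 [[415.7, 259.4], [376.0, 297.4], [397.0, 277.3], [398.6, 272.3]]
sc7 [[148.6, 149.6], [194.0, 132.9], [171.9, 141.0], [171.3, 137.0]]
```

View pics/sd7c.png

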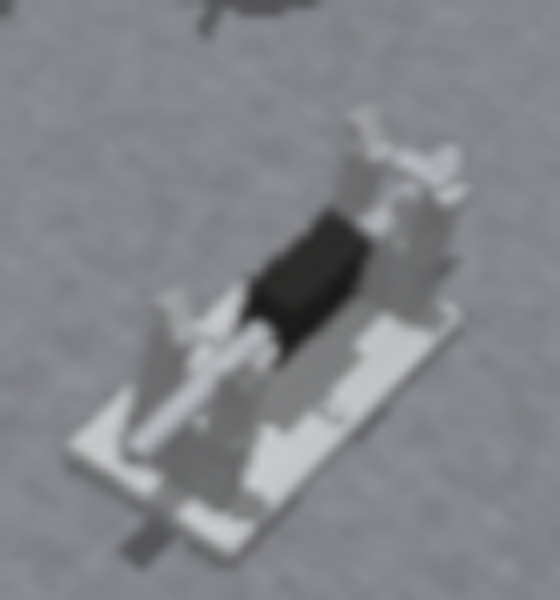

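View pics/sc7c.png

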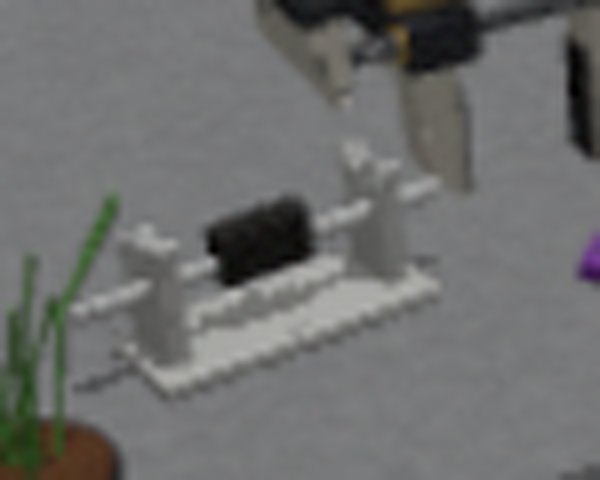

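```bash
python3 -c "
from h import *
print(bot.get_obs()['time'],bot.close_job())"
```

```text
the job is handed in; nothing more can be done
62.55 None
```

I handed the job in at 62.6 s, and my last camera checks showed nothing out of tolerance.

- **Cover:** I pushed the rod through the slot and pressed the tab. The side view shows the cover fully open and laid back.
- **Rod:** It is pressed into both forks of the clip and lies level. Its projected ends match the scene view to about 1 px and the side view to about 3 px. The jaw was shut over it in the wrist view just before I let go.
- **Tiles:** All five (tee, zig, corner, bar and hook) are in their own recesses and look flush. The tee, zig and hook measured about 1 mm off, taken against the bed position averaged over several pictures. The corner's rib was 1 mm or less off when I let go.
- **Bar tile:** It lies in one corner of its recess, about 4.5 to 5 mm from the centre by my measurements. The limit is 6 mm and the recess allows at most about 5 mm, so I left it there.
- **Pots and bottle:** Both pots and the bottle are standing where they were.
- **Tilt readings:** The zig's turn read about 0.03 rad off in the last picture, where one of its discs was at the image edge. An earlier picture gave less than 0.01 rad.

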